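# Prise open the pastry-cutter case and return two cutters to their seats

## Task

Two round pastry cutters have been washed and belong back in their snap-lid case. Prise the lid up with the blade of the spreader (not with the fingers), swing it right over until it rests open, and lay the spreader back down on the worktop. Then stand each loose cutter, fully home, in the seat of its own diameter; leave the lid open and do not disturb the garlic, the salt shaker, the lemon or the cutters already in the case.

Things in the scene. Friction and masses are not known exactly. Their poses are not given: they have to be found in the camera images.
- case: Cutter case, fixed: grey block 90 (its x) x 206 (its y) x 30 mm high under a clear lid with blue lip and blue hinge. Origin: centre of the underside. Its front (lip, ledge) faces its -x, the hinge is on its +x edge. Five seats in its top lie in a row along y at x = 0, growing towards +y, 20 mm deep, 1.6 mm wider than their cutters, chamfered; seated cutters stand 25 mm proud.
- case_lid (a joint): Lid hinge, rad: 0 shut, 2.2 open (stop). The lid covers the block from 30 to 62 mm height, 0.12 kg. A snap holds it shut: about 2.5 N up at the lip frees it within the first 0.1 rad. Then it turns freely: let go below 0.9 rad it falls shut, beyond 1.4 it falls open to its stop. Open, its edge stands 112 mm above the worktop, 60 mm behind the hinge; the lid reaches 85 mm behind the hinge.
- lid_lip (a point): Middle of the front lower edge of the lid's blue lip; moves with the lid, 104 mm from the hinge line. The lip is 50 mm wide (along the case's y), 3 mm thick and stands out 12 mm from the case's front. The point is on its underside, 30 mm above the worktop when shut.
- case_ledge (a point): Middle of the top front edge of the prying ledge, a fixed shelf 76 mm wide that stands out 14 mm from the base's front, top 23 mm above the worktop. Between it and the lip is a slot 7 mm high and 12 mm deep, open to the front and the sides, too low for a finger.
- lid_hinge (a point): Middle of the hinge line, which runs along the case's y axis, 30.5 mm above the worktop. (The snap is a sprung blue tongue, 22 mm wide and 6.5 mm high, on the block's top behind the middle of its front edge; a nub inside the lid rides over it.)
- seat_15 (a point): Centre of the mouth of the 15 mm seat (on the block's top, 30 mm above the worktop); holds a cutter already.
- seat_20 (a point): Centre of the mouth of the 20 mm seat; empty at the start.
- seat_25 (a point): Centre of the mouth of the 25 mm seat; empty at the start.
- seat_30 (a point): Centre of the mouth of the 30 mm seat; empty, and stays so (its cutter is in use elsewhere).
- seat_35 (a point): Centre of the mouth of the 35 mm seat; holds a cutter already.
- cutter_20: Loose cutter, a stainless steel tube 20 mm in diameter and 45 mm high, standing upright on the worktop. Origin at the centre of its lower end, z up along the tube. Seated, its origin lies 20 mm below the seat's mouth.
- cutter_25: Loose cutter, the same but 25 mm in diameter.
- cutter_15: Cutter of 15 mm, 45 mm high, already in its seat; origin at the centre of its lower end.
- cutter_35: Cutter of 35 mm, 45 mm high, already in its seat; origin at the centre of its lower end.
- spreader: Butter spreader lying on the worktop, 70 g. Wooden handle 18 mm wide, 16 mm high, from 84 mm behind the origin to 15 mm ahead of it along its x; then a steel blade 20 mm wide, 2 mm thick, at half the handle's height, round at its end. Origin under the handle, on the worktop; x points to the blade, z up. Its centre of mass is near the origin: grasp across the handle there.
- spreader_tip (a point): End of the spreader's blade, at mid-thickness: 60 mm ahead of the spreader's origin, 8 mm above it. Prising up at the lip loads this end with about 3 N, so the handle must be gripped firmly (50 N) not to turn between the fingers.
- garlic: Garlic bulb, 53 mm wide and high, beside one of the loose cutters (66 to 78 mm between centres); origin under its middle. To be left alone.
- salt_shaker: Salt shaker, 44 mm in diameter and 90 mm high, beside the other loose cutter (64 to 75 mm between centres); origin under its middle. To be left alone.
- lemon: Lemon, 71 x 53 x 51 mm, lying behind the case; origin under its middle. To be left alone.

How it is judged:
By the outcome, as a careful person would: the job done as asked, in the order asked, and still so for the second after the job is handed in, with the robot touching nothing.
It also fails if it takes over 72 s, if anything falls off the work surface, if the arm or the gripper's body presses on something with over 40 N, if the wrist force passes 120 N, or if a joint passes its speed limit or range.

## Robot

A 6-joint arm with a two-finger parallel gripper is mounted at the origin on a cart in front of the work surface, level with it; the furniture and walls round the work are solid. World frame = base frame: x ahead of the robot, y to its left, z up, the work surface at z = 0. Lengths are in m, angles in degrees, forces in N, time in s.
With the tool pointing down it reaches from about 0.25 to 0.725 m from the base axis. Payload 4 kg.
Tool frame: the origin (TCP) lies midway between the tips of the shut fingers; the grasp point (between the pads) lies 19 mm behind it; z points along the fingers, y is the line along which they close (so a half turn about z gives the same grasp; the last joint's range is limited). The gripper opens to 85 mm and grips with 20 to 120 N. Pads are 22 mm wide; open, the fingers measure 114 mm over their backs; the gripper's body (76 mm by 85 mm) begins 54 mm behind the grasp point. The pads swing forward as they close: fully open they stand 13 mm farther back than shut.
Start: joints at [67.666, 13.785, 0.286, 76.501, 0, 90], TCP at [0.19, 0.462, 0.231] pointing down, gripper open.
Joint ranges: [-155.79, 155.79], [-60.16, 107.12], [-62.33, 73.08], [-114, 123.19], [-81.49, 82.49], [-180, 180]. Speed limits (degrees/s): [159.86, 159.86, 180, 180, 180, 180].

## Interface

Orientations are given as a 3x3 rotation matrix whose columns are the frame's x, y, z axes.
In Python, from station import manip gives the robot as it stands.
- The arm moves only by the tool step_arm, never from a script. Its argument "motion" is a list of rows, each a list of 7 numbers: the shift along the tool's x, y, z scaled (see below), then the turn, a rotation vector about the tool's x, y, z scaled (see below), then the closure, from -1 (fully open) to 1 (shut). In form: [[dx, dy, dz, ax, ay, az, gripper], ...]. A call has 1 to 12 rows; each row is the pose to reach, as a shift and turn from the pose commanded when the call began, along the tool's axes at that moment, turning the shorter way round; what a row does not reach only later rows make up. The controller multiplies each number of a shift by 15 cm and each number of a turn by 2 pi rad. A row lasts 1/10 s, in which the tool goes at most 50 mm and 8.59 degrees, less where a joint would pass 70% of its speed; a pose out of reach is approached as far as the arm can. A call with a number of a shift or a turn outside -1 to 1 is refused whole. A call with a gripper value outside its range is refused whole. The fingers move at their own pace and stop on an object; "squeeze" is the grip in N (left out, the last holds). Time passes only in rows, so rows that repeat a pose let the fingers close. It gives the time, the measured TCP pose, the force, the opening and the grip force at its end, in the units of the state.
- manip.read_state(): the state, without advancing time (a new reading comes with each control period).
- manip.read_camera(name): name is "scene" or "top"; returns the picture (400x640x3 uint8, blue, green, red); there is no depth.
- manip.camera_model(name): a dict with "fovy" (degrees; the focal length in pixels is half the picture's height over the tangent of half this angle, whatever the lens; pixels are square), "cx", "cy" (the principal point, pixels), "k1" (the pictures are not rectified: a ray, as slopes to the right and down, at radius r is drawn at 1 + k1 r^2 times it, then the intrinsics apply), "eye" and "orientation" of the camera in the world. Camera axes: x right, y up, looking along -z (the intrinsics and any distortion apply to the point x, -y, -z); pixel columns grow to the right and rows downward; lengths in m; the calibration is good to about 2 mm. A picture is of the moment at which its call begins. camera_model takes no time and is no camera call.
- manip.sign_off(): hands the job in; it is judged then, once.
The state is a dict: "clock": time; "q": joint angles; "joint_vel": joint speeds; "tau": joint torques, N m; "eef_pos": TCP position; "eef_rot": TCP orientation; "ft_force": force on the tool from outside, world axes, zero at the start; "moment": the same for the moment, N m; "width": opening from 0.0 (shut) to 1.0 (fully open); "grasp_force": force on a finger pad.
Only numpy, scipy, OpenCV 4.12 (cv2) and the standard library are available. Lean on these libraries where they do the work, as an engineer would, in place of code of your own. Each camera call takes 0.05 s, during which the arm holds its last target. There are 200 camera calls.

## Working session

There is one attempt and no reset: what is moved stays moved. The work goes in short steps, Python scripts to look and compute and a tool call to move; the robot and the scene stay as the last step left them, time stands still between calls to the robot, and variables do not carry over. Pictures are saved under pics/ and viewed, at most 10 in all, crops included, and the job is handed in when it is done.

Besides the shell and the picture viewer there is one more tool, called after "Call:" by a JSON object that holds its "method" and its "body". step_arm: Moves the arm, as the interface text tells. Its arguments: {"type":"object","properties":{"motion":{"type":"array","items":{"type":"array","items":{"type":"number"}}},"squeeze":{"type":"number"}},"required":["motion"]}

```bash
mkdir -p pics; ls
python3 - <<'E'
from station import manip
import cv2
for n in("scene","top"):
    im=manip.read_camera(n); cv2.imwrite(f"pics/{n}0.png",im); print(n,manip.camera_model(n))
print(manip.read_state())
E
```

```text
pics
scene {'fovy': 42.70964943493606, 'cx': 315.4829422302094, 'cy': 195.9166739879815, 'k1': -0.04072523370302144, 'eye': array([-0.2587491 , -0.96819875,  0.66637438]), 'orientation': array([[ 0.77917517,  0.25775122, -0.57135834],
       [-0.6262814 ,  0.35743352, -0.69282963],
       [ 0.02564494,  0.89766675,  0.43992812]])}
top {'fovy': 47.954635046130264, 'cx': 314.074175672598, 'cy': 195.44086059178088, 'k1': -0.11329270628117698, 'eye': array([0.42910466, 0.00849349, 1.38173748]), 'orientation': array([[ 0.01150697,  0.99732077, -0.07224178],
       [-0.99993063,  0.01165843,  0.0016752 ],
       [ 0.00251293,  0.07221749,  0.99738574]])}
{'clock': 0.1, 'q': array([ 6.76671834e+01,  1.38279017e+01,  2.22051570e-01,  7.65018731e+01,
       -5.70368999e-05,  9.00012054e+01]), 'joint_vel': array([-0.02246903, -0.093705  ,  0.19825657, -0.00433007, -0.08781541,
        0.03724451]), 'tau': array([-7.43906894e-04, -3.73137724e+01,  2.53010505e+01,  1.08134549e-02,
       -8.32960768e-05,  1.33496354e-05]), 'eef_pos': array([0.18977991, 0.46197657, 0.23050593]), 'eef_rot': array([[-9.24984237e-01,  3.80004806e-01, -7.13500326e-04],
       [ 3.80005476e-01,  9.24982601e-01, -1.73947911e-03],
       [-1.03503370e-06, -1.88012479e-03, -9.99998233e-01]]), 'ft_force': array([ 0.85759878,  0.23850231, -0.29560216]), 'moment': array([ 0.02253478, -0.00073668, -0.01488162]), 'grasp_force': 0.0, 'width': 0.999882116599426}
```

View pics/scene0.png

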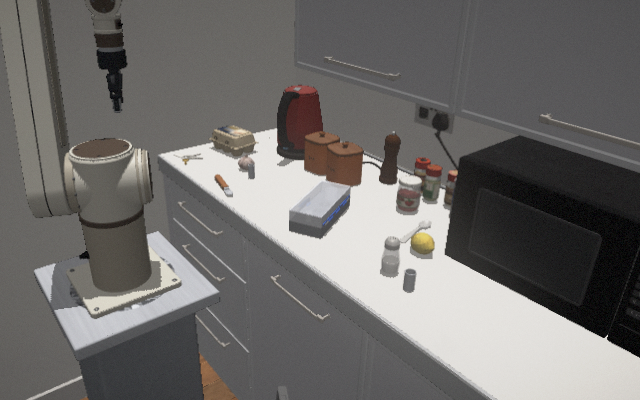

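View pics/top0.png

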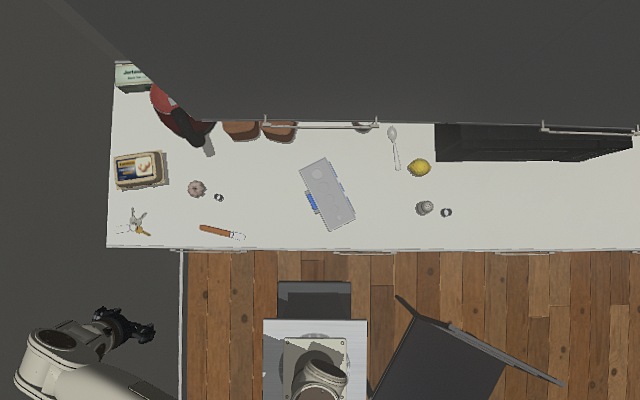

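The scene view shows the case near (320,207), the spreader at (223,185), the garlic with a cutter at (248,167), and the shaker with a cutter at (400,270). In the top view the case is at (327,195) with its blue lip to the left at (311,202). The spreader is at (222,232) and the cutters at (219,197) and (446,212). Next I'll enlarge crops.

```bash
cat > h.py <<'E'
import numpy as np, cv2
from station import manip
_M={n:manip.camera_model(n) for n in("scene","top")}
def K(n):
    m=_M[n]; f=200/np.tan(np.radians(m["fovy"]/2)); return np.array([[f,0,m["cx"]],[0,f,m["cy"]],[0,0,1]]),np.array([m["k1"],0,0,0,0.])
def ray(n,uv):
    k,d=K(n); p=cv2.undistortPointsIter(np.array([[uv]],float),k,d,None,None,(3,50,1e-10))[0,0]
    return _M[n]["eye"],_M[n]["orientation"]@np.array([p[0],-p[1],-1.])
def onz(n,uv,z):
    e,r=ray(n,uv); return e+r*(z-e[2])/r[2]
def tri(a,b):
    (e,r),(g,s)=ray("scene",a),ray("top",b)
    t=np.linalg.lstsq(np.c_[r,-s],g-e,rcond=None)[0]; p,q=e+t[0]*r,g+t[1]*s
    return (p+q)/2,np.linalg.norm(p-q)
def proj(n,P):
    m=_M[n];k,d=K(n); c=(np.atleast_2d(P)-m["eye"])@m["orientation"]*[1,-1,-1]
    return cv2.projectPoints(c.reshape(-1,1,3),np.zeros(3),np.zeros(3),k,d)[0][:,0]
def crop(im,x,y,w,h,s): return cv2.resize(im[y:y+h,x:x+w],None,fx=s,fy=s,interpolation=cv2.INTER_CUBIC)
E
python3 - <<'E'
from h import *
t=cv2.imread("pics/top0.png");s=cv2.imread("pics/scene0.png")
a=crop(t,290,150,80,100,4) # 320x400
b=crop(s,280,170,80,70,6) #480x420 
o=np.zeros((600,800,3),np.uint8)
o[:400,:320]=a;o[:420,320:]=b
o[420:600,:320]=crop(t,185,175,64,36,5)
o[420:600,320:640]=crop(t,405,190,64,36,5)
c=crop(s,235,150,32,36,5);o[420:600,640:]=c
cv2.imwrite("pics/m1.png",o)
o=np.zeros((560,800,3),np.uint8)
o[:240,:480]=crop(t,190,215,60,30,8); o[240:560,:320]=crop(s,205,165,40,40,8); o[240:560,320:800]=crop(s,370,230,60,40,8)
o[:240,480:]=crop(s,235,150,40,30,8)
cv2.imwrite("pics/m2.png",o)
E
```

```text
(no output)
```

View pics/m1.png

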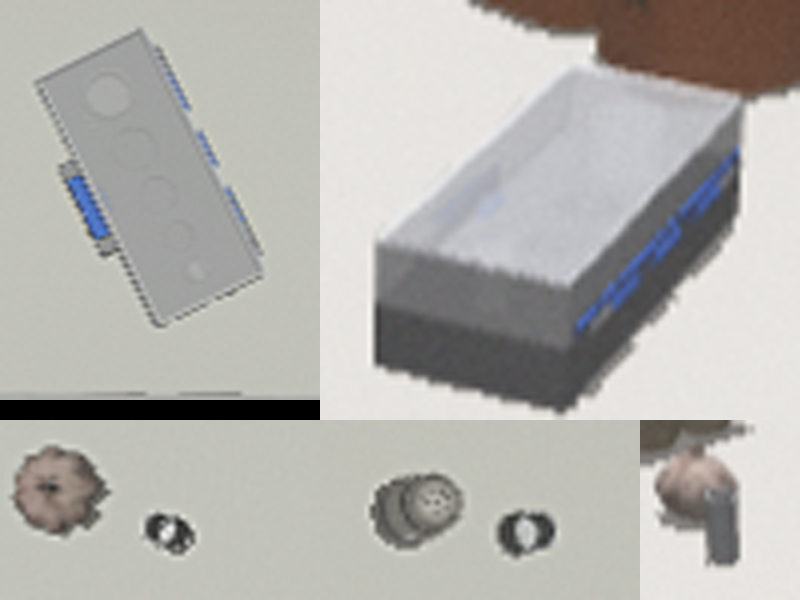

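View pics/m2.png

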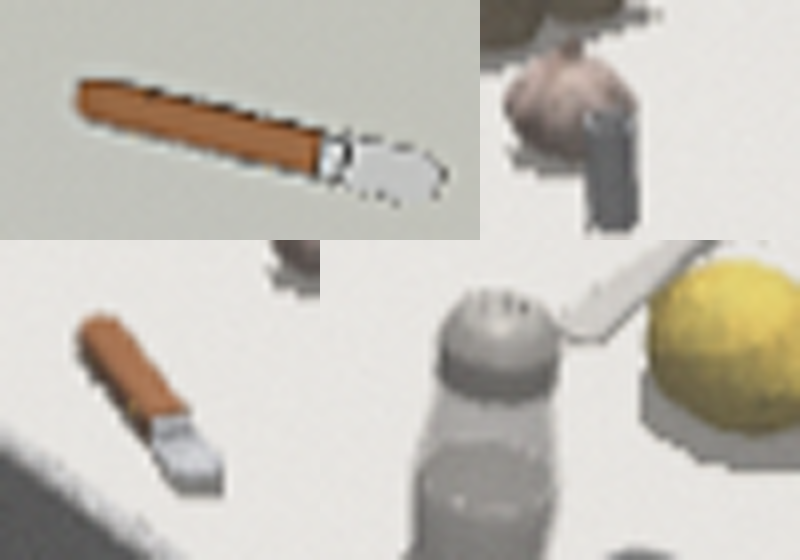

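The zoomed crops confirm the case layout. The lip (blue, about (311.5,202) in the top view) faces +y world, the hinge is on the right, and the 35 mm circle is at the far end. The 20 mm cutter is beside the garlic and the 25 mm one beside the shaker, while the spreader blade points right.

Run:
```python
from h import *
np.set_printoptions(precision=4,suppress=True)
t=cv2.imread("pics/top0.png");s=cv2.imread("pics/scene0.png")
H=lambda i:cv2.cvtColor(i,cv2.COLOR_BGR2HSV).astype(int)
def comps(m,x,y,w,h,amin=8):
    z=np.zeros(m.shape,np.uint8); z[y:y+h,x:x+w]=m[y:y+h,x:x+w]
    n,l,st,c=cv2.connectedComponentsWithStats(z); return [(l==i,c[i],st[i]) for i in range(1,n) if st[i,4]>=amin]
ht,hs=H(t),H(s); print("table",t[225,280],s[200,250],"case",t[190,325],t[215,340])
# lid outline in top
L=comps((t.max(2)<185)&(ht[...,1]<60),290,150,80,90,500)
for m,c,st in L:
    r=cv2.minAreaRect(np.argwhere(m)[:,::-1].astype(np.float32)); b=cv2.boxPoints(r); print("lid",c,st[4],r)
    P=np.array([onz("top",q,.062) for q in b]);print(P[:,:2],np.linalg.norm(P-np.roll(P,1,0),axis=1))
# blue
for n,im,h,bx in(("top",t,ht,(290,150,80,90)),("scene",s,hs,(280,170,80,70))):
    for m,c,st in comps((h[...,0]>100)&(h[...,0]<125)&(h[...,1]>120),*bx,4):
        print("blue",n,c,st,[onz(n,c,z)[:2] for z in(.03,.035)])
# handle
hd={}
for n,h,bx in(("top",ht,(190,215,60,30)),("scene",hs,(205,165,40,40))):
    m,c,st=max(comps((h[...,0]<18)&(h[...,1]>100),*bx),key=lambda q:q[2][4]); hd[n]=c
    p=np.argwhere(m)[:,::-1]; ev,V=np.linalg.eigh(np.cov(p.T)); print("handle",n,c,st,V[:,1],np.sqrt(ev*12)); 
    for e in(-.5,.5): print("  end",onz(n,c+V[:,1]*e*np.sqrt(ev[1]*12),.011))
print("tri handle",tri(hd["scene"],hd["top"]))
# cutters dark in top
for bx in((208,188,24,18),(437,203,20,18)):
    m=np.zeros((400,640),np.uint8);x,y,w,h=bx;m[y:y+h,x:x+w]=(t.max(2)[y:y+h,x:x+w]<170)
    p=cv2.findContours(m,0,2)[0];p=max(p,key=cv2.contourArea);print("cut top",cv2.boundingRect(p),cv2.minEnclosingCircle(p), cv2.minAreaRect(p))
for bx in((244,160,16,24),(400,262,20,34)):
    x,y,w,h=bx;print("scene cut");print(s.max(2)[y:y+h:1,x:x+w])
```

```text
table [185 192 191] [224 227 230] case [161 163 161] [164 164 164]
lid [327.0221 194.305 ] 2308 ((325.5, 195.00003051757812), (70.21253204345703, 37.56594467163086), 63.43495178222656)
[[ 0.5934  0.0693]
 [ 0.6447 -0.0295]
 [ 0.4598 -0.1235]
 [ 0.4096 -0.0253]] [0.2068 0.1114 0.2075 0.1103]
blue top [311.4912 201.2456] [307 194  10  16  57] [array([0.5094, 0.0138]), array([0.5091, 0.0138])]
blue scene [343.6667 201.5   ] [340 197   8   9  18] [array([ 0.6092, -0.0393]), array([ 0.6024, -0.0466])]
blue scene [333.4571 213.3429] [327 207  13  14  35] [array([ 0.5407, -0.0757]), array([ 0.5344, -0.0827])]
blue scene [324.  222.5] [323 221   3   4   6] [array([ 0.4886, -0.0993]), array([ 0.4827, -0.1061])]
handle top [214.641  229.9679] [200 225  30  11 156] [-0.9713 -0.2378] [ 5.0873 30.5009]
  end [0.4087 0.263  0.011 ]
  end [0.4294 0.3551 0.011 ]
handle scene [220.5909 180.803 ] [216 175  11  12  66] [0.6094 0.7929] [ 4.6923 14.1539]
  end [0.4319 0.3618 0.011 ]
  end [0.4123 0.2736 0.011 ]
tri handle (array([0.4184, 0.3085, 0.0149]), np.float64(0.0015635170450848464))
cut top (214, 
[... 4092 characters left out ...]
 230 230
  230 232]
 [230 229 217 103 100 105 108 108 112 110 109 106 106 109 170 230 229 231
  231 231]
 [230 229 216 117 104 105 106 109 109 109 108 108 104 109 169 228 229 231
  229 229]
 [230 231 227 205 121 112 108 112 109 110 109 106 106 156 224 230 231 230
  230 230]
 [229 231 230 229 207 133 128 134 124 107 112 128 123 173 230 230 231 230
  231 230]
 [231 230 230 229 228 224 207 138 137 134 135 173 224 225 231 230 232 230
  229 230]
 [230 230 230 230 230 230 229 223 223 225 225 226 231 230 230 229 230 230
  231 229]
 [229 229 230 230 231 230 230 231 230 230 230 231 229 231 230 230 232 231
  230 231]
 [231 229 230 229 230 230 229 231 229 231 231 229 231 229 229 231 230 228
  230 229]]
```

Run:
```python
from h import *
np.set_printoptions(precision=4,suppress=True)
t=cv2.imread("pics/top0.png");g=cv2.cvtColor(t,cv2.COLOR_BGR2GRAY)
print("c25",tri((409.1,280.3),(445.6,212.45)),onz("top",(445.6,212.45),.0225))
print("c20",tri((250.95,169.7),(218.5,196.7)),onz("top",(218.4,196.8),.0225))
c=np.array([[[299.2,170.2]],[[325,157.2]],[[355.3,217.9]],[[329.8,231.2]]],np.float32)
c=cv2.cornerSubPix(g,c,(3,3),(-1,-1),(3,50,1e-3))[:,0];P=np.array([onz("top",q,.062) for q in c]);print(c,P,np.linalg.norm(P-np.roll(P,1,0),axis=1),P.mean(0))
sc=[(280+(x+.5)/6-.5,170+(y+.5)/6-.5) for x,y in((572-320,286),(376-320,243),(742-320,100))]
print("lid corner near-right tri",tri(sc[0],c[3]),"far right",tri(sc[2],c[2]),"near-left?",tri(sc[0],c[2]),tri(sc[1],c[3]),tri(sc[2],c[1]))
for z in(.055,): print("seat35",onz("top",(290+108.5/4-.5,150+95.5/4-.5),z),"s15",onz("top",(290+195.5/4-.5,150+271.5/4-.5),z))
tip=onz("top",(245.2,236.8),.008);fe=onz("top",(229.6,233.6),.011);be=onz("top",(199.3,227.),.011);print(tip,fe,be,np.linalg.norm(tip-be),np.linalg.norm(tip-fe))
d=(tip-be)[:2];d/=np.linalg.norm(d);print("dir",d,np.degrees(np.arctan2(d[1],d[0])),"org from tip",tip[:2]-.06*d,"from back",be[:2]+.084*d)
print("spr tip scene z tri",tri((205+(212+.5)/8-.5,165+(490-240+.5)/8-.5),(245.2,236.8)))
```

```text
c25 (array([ 0.4806, -0.3964,  0.0234]), np.float64(0.0012513172571745536)) [ 0.4802 -0.3962  0.0225]
c20 (array([0.5193, 0.2955, 0.0311]), np.float64(0.000958119596178549)) [0.52   0.2974 0.0225]
[[297.7031 170.3706]
 [324.6262 156.3087]
 [355.1443 219.2573]
 [330.3603 231.9812]] [[ 0.5984  0.0555  0.062 ]
 [ 0.6413 -0.0237  0.062 ]
 [ 0.456  -0.1151  0.062 ]
 [ 0.418  -0.0426  0.062 ]] [0.2054 0.0901 0.2067 0.0818] [ 0.5284 -0.0315  0.062 ]
lid corner near-right tri (array([ 0.4499, -0.07  ,  0.0455]), np.float64(0.08351855329059348)) far right (array([ 0.4841, -0.134 ,  0.1457]), np.float64(0.07974253717785626)) near-left? (array([ 0.4591, -0.1175,  0.0625]), np.float64(0.00797425142067817)) (array([ 0.4183, -0.0428,  0.0636]), np.float64(0.000681674850823699)) (array([ 0.6422, -0.0244,  0.062 ]), np.float64(0.0022895729760346296))
seat35 [ 0.591  -0.0006  0.055 ] s15 [ 0.4612 -0.0662  0.055 ]
[0.3996 0.215  0.008 ] [0.4087 0.2625 0.011 ] [0.4274 0.3566 0.011 ] 0.14442320871953937 0.04854602125678784
dir [-0.1924 -0.9813] -101.09126776686867 org from tip [0.4111 0.2738] from back [0.4112 0.2742]
spr tip scene z tri (array([0.3994, 0.2153, 0.0065]), np.float64(0.00043571600060998916))
```

The measurements agree: spreader origin (0.411, 0.274) heading -101.5°, case y axis at 26.8°, lip edge and hinge within ±2 mm, and heights within a few mm of the text (the 20 mm cutter's comes out 9 mm high because the garlic hides part of it). Moving to the spreader.

Call:
{"method": "step_arm", "body": {"motion": [[-0.92, -0.3, 0.5, 0, 0, 0.2203, 0], [-0.92, -0.3, 0.5, 0, 0, 0.2203, 0], [-0.92, -0.3, 0.5, 0, 0, 0.2203, 0], [-0.92, -0.3, 0.5, 0, 0, 0.2203, 0], [-0.92, -0.3, 0.5, 0, 0, 0.2203, 0], [-0.92, -0.3, 0.5, 0, 0, 0.2203, 0], [-0.92, -0.3, 0.5, 0, 0, 0.2203, 0], [-0.92, -0.3, 0.5, 0, 0, 0.2203, 0], [-0.92, -0.3, 0.5, 0, 0, 0.2203, 0], [-0.92, -0.3, 0.5, 0, 0, 0.2203, 0], [-0.92, -0.3, 0.5, 0, 0, 0.2203, 0]], "squeeze": 50}}

```text
clock: 1.2
eef_pos: [0.3003, 0.3681, 0.1559]
eef_rot: [[0.202, 0.979, -0.001], [0.979, -0.202, -0.001], [-0.001, -0.0, -1.0]]
ft_force: [-0.2, 0.1, -0.1]
width: 0.499
grasp_force: 0.0
```

```bash
cat >> h.py <<'E'
def go(p,ang=None,z=None):
    "shift/turn numbers for a world target TCP p, tool down with its y axis at angle ang"
    from scipy.spatial.transform import Rotation as R
    np.set_printoptions(precision=4,suppress=True)
    s=manip.read_state(); E=s["eef_rot"]; ya=np.degrees(np.arctan2(E[1,1],E[0,1]))
    print("clock",s["clock"],"pos",s["eef_pos"],"yang",round(ya,2),"z",E[:,2],"F",s["ft_force"],"w",s["width"],"g",s["grasp_force"],"q",s["q"])
    if p is None: return
    a=np.radians(ya if ang is None else ang); y=np.array([np.cos(a),np.sin(a),0]); zz=np.array([0,0,-1.])
    T=np.c_[np.cross(y,zz),y,zz]
    print("move",E.T@(np.array(p)-s["eef_pos"])/.15,"turn",R.from_matrix(E.T@T).as_rotvec()/(2*np.pi))
E
python3 -c "
from h import *
go((.411,.274,.06),-11.6)"
```

```text
clock 1.2 pos [0.3003 0.3681 0.1559] yang -11.63 z [-0.0006 -0.0008 -1.    ] F [-0.2242  0.0862 -0.0859] w 0.4987985880065777 g 0.0 q [ 50.7921  13.8105 -11.317   64.9314  -0.0014 152.4246]
move [-0.4653  0.8495  0.6392] turn [-0.0001  0.0001 -0.0001]
```

Call:
{"method": "step_arm", "body": {"motion": [[-0.465, 0.85, 0.64, 0, 0, 0, 0], [-0.465, 0.85, 0.64, 0, 0, 0, 0], [-0.465, 0.85, 0.64, 0, 0, 0, 0], [-0.465, 0.85, 0.64, 0, 0, 0, 0], [-0.465, 0.85, 0.64, 0, 0, 0, 0], [-0.465, 0.85, 0.64, 0, 0, 0, 0]]}}

```text
clock: 1.8
eef_pos: [0.4111, 0.2741, 0.0599]
eef_rot: [[0.202, 0.979, -0.001], [0.979, -0.202, -0.0], [-0.001, -0.001, -1.0]]
ft_force: [0.0, 0.4, 0.0]
width: 0.502
grasp_force: 0.0
```

Call:
{"method": "step_arm", "body": {"motion": [[0, 0, 0.15, 0, 0, 0, 0], [0, 0, 0.27, 0, 0, 0, 0], [0, 0, 0.35, 0, 0, 0, 0], [0, 0, 0.387, 0, 0, 0, 0], [0, 0, 0.387, 0, 0, 0, 0], [0, 0, 0.387, 0, 0, 0, 0.1], [0, 0, 0.387, 0, 0, 0, 1], [0, 0, 0.387, 0, 0, 0, 1], [0, 0, 0.387, 0, 0, 0, 1], [0, 0, 0.387, 0, 0, 0, 1], [0, 0, 0.387, 0, 0, 0, 1], [0, 0, 0.387, 0, 0, 0, 1]], "squeeze": 60}}

```text
clock: 3.0
eef_pos: [0.4121, 0.2749, 0.0033]
eef_rot: [[0.202, 0.979, 0.002], [0.979, -0.202, 0.001], [0.002, 0.001, -1.0]]
ft_force: [-1.0, -0.4, 5.3]
width: 0.19
grasp_force: 60.9
```

```bash
python3 -c "
from h import *
go((.411,.274,.06),-11.6)"
```

```text
clock 3.0 pos [0.4121 0.2749 0.0033] yang -11.64 z [ 0.0015  0.0014 -1.    ] F [-1.0216 -0.3528  5.2892] w 0.1895325613227909 g 60.86000919342041 q [ 33.699   26.0404 -19.8982  43.9427   0.0181 135.3435]
move [-0.0067 -0.0052 -0.3778] turn [ 0.0002 -0.0003 -0.0001]
```

Call:
{"method": "step_arm", "body": {"motion": [[0, 0, -0.1, 0, 0, 0, 1], [0, 0, -0.3, 0, 0, 0, 1], [0, 0, -0.6, 0, 0, 0, 1], [0, 0, -0.7, 0, 0, 0, 1], [0, 0, -0.7, 0, 0, 0, 1]]}}

```text
clock: 3.5
eef_pos: [0.4133, 0.2756, 0.1101]
eef_rot: [[0.202, 0.979, 0.005], [0.979, -0.202, 0.004], [0.005, 0.005, -1.0]]
ft_force: [0.5, 0.5, -1.4]
width: 0.19
grasp_force: 60.1
```

```bash
python3 -c "
from h import *
go((.4701,.0873,.108),26.8)"
```

```text
clock 3.5 pos [0.4133 0.2756 0.1101] yang -11.65 z [ 0.0054  0.0035 -1.    ] F [ 0.5118  0.4771 -1.4091] w 0.18970081860110652 g 60.05261778831482 q [ 33.6939  18.2263 -12.696   58.7082  -0.0048 135.3459]
move [-1.1529  0.624   0.0116] turn [ 0.0009 -0.0004 -0.1068]
```

Call:
{"method": "step_arm", "body": {"motion": [[-0.58, 0.31, 0, 0, 0, -0.1065, 1], [-0.58, 0.31, 0, 0, 0, -0.1065, 1], [-0.58, 0.31, 0, 0, 0, -0.1065, 1], [-0.58, 0.31, 0, 0, 0, -0.1065, 1], [-0.58, 0.31, 0, 0, 0, -0.1065, 1], [-0.58, 0.31, 0, 0, 0, -0.1065, 1], [-0.58, 0.31, 0, 0, 0, -0.1065, 1]]}}

```text
clock: 4.2
eef_pos: [0.4385, 0.1794, 0.106]
eef_rot: [[-0.447, 0.894, -0.002], [0.894, 0.447, -0.001], [0.0, -0.002, -1.0]]
ft_force: [0.0, 0.2, -0.7]
width: 0.191
grasp_force: 60.0
```

```bash
python3 -c "
from h import *
go((.4701,.0873,.108),26.8)"
```

```text
clock 4.2 pos [0.4385 0.1794 0.106 ] yang 26.56 z [-0.0022 -0.0009 -1.    ] F [ 0.0484  0.2278 -0.6611] w 0.19071817053580029 g 60.0386917591095 q [ 22.254   16.4752 -15.9016  57.7612  -0.0011  85.6896]
move [-0.6435 -0.0861 -0.0131] turn [-0.0004 -0.     -0.0007]
```

Call:
{"method": "step_arm", "body": {"motion": [[-0.6435, -0.086, 0, 0, 0, -0.0007, 1], [-0.6435, -0.086, 0, 0, 0, -0.0007, 1], [-0.6435, -0.086, 0.2, 0, 0, -0.0007, 1], [-0.6435, -0.086, 0.4, 0, 0, -0.0007, 1], [-0.6435, -0.086, 0.5, 0, 0, -0.0007, 1], [-0.6435, -0.086, 0.5, 0, 0, -0.0007, 1], [-0.6435, -0.086, 0.5, 0, 0, -0.0007, 1]]}}

```text
clock: 4.9
eef_pos: [0.4709, 0.0879, 0.0321]
eef_rot: [[-0.453, 0.892, -0.001], [0.892, 0.453, -0.0], [0.0, -0.001, -1.0]]
ft_force: [0.6, -0.8, -0.7]
width: 0.191
grasp_force: 60.1
```

```bash
python3 -c "
from h import *
go((.4701,.0873,.022),26.8)
t=manip.read_camera('top');s=manip.read_camera('scene')
o=np.zeros((480,800,3),np.uint8);o[:,:400]=crop(t,275,165,50,60,8);o[:,400:]=crop(s,280,170,50,60,8)
cv2.imwrite('pics/m3.png',o)"
```

```text
clock 4.9 pos [0.4709 0.0879 0.0321] yang 26.92 z [-0.001  -0.0002 -1.    ] F [ 0.6282 -0.812  -0.6936] w 0.1910297916362441 g 60.0641655921936 q [ 10.5728  22.275  -20.5567  47.2269  -0.0021  73.6554]
move [-0.001  -0.0065  0.0671] turn [-0.0002 -0.      0.0003]
```

View pics/m3.png

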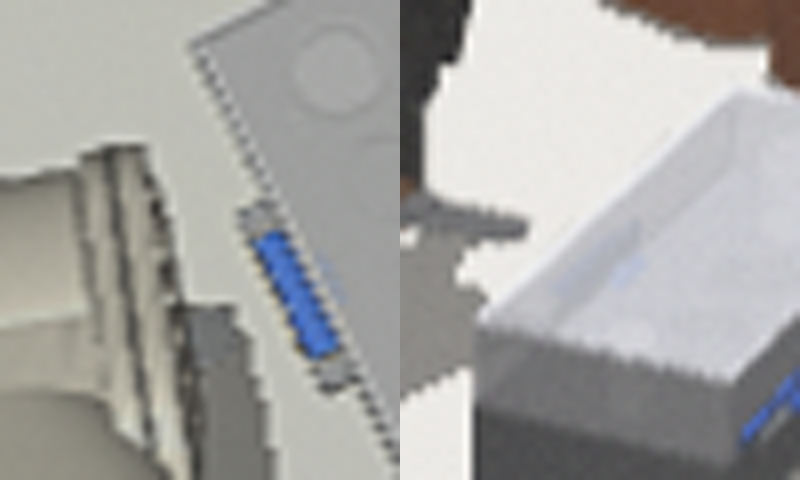

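The top view shows the lip at about (312,202), with the blade hidden by the wrist. In the scene view the blade tip is at about (296,198), just short of the case front. I'll check that against kinematics.

```bash
python3 -c "
from h import *
print(proj('scene',[.4985,.0335,.037]), onz('scene',(295.9,198.1),.037), proj('scene',[.4709,.0879,.037]))
d=np.array([.4526,-.892]);print(proj('scene',[*(np.array([.4709,.0879])+.015*d),.0448]))
"
```

```text
[[296.00200275 200.19722176]] [0.50603389 0.04402901 0.037     ] [[276.36672637 195.70694462]]
[[281.12811113 194.27267445]]
```

```bash
python3 -c "
from h import *
T=np.array([.4709,.0879]);d=np.array([.4526,-.892]);n=np.array([.892,.4526])
P=lambda a,b,z:np.r_[T+a*d+b*n,z]
pts=[P(.061,0,.037)]+[P(.051+.01*np.cos(q),.01*np.sin(q),.037) for q in np.radians([-90,-60,-30,30,60,90])]+[P(.02,-.01,.037),P(.02,.01,.037)]
print(((proj('scene',pts)-[280,170]+.5)*8-.5+[400,0]).round(0))
"
```

```text
[[532. 245.]
 [492. 251.]
 [507. 252.]
 [522. 250.]
 [534. 238.]
 [530. 232.]
 [518. 228.]
 [412. 232.]
 [439. 210.]]
```

```bash
python3 -c "
from h import *
s=manip.read_camera('scene');print(s.max(2)[192:204,282:300])
T=np.array([.4709,.0879]);d=np.array([.4526,-.892]);n=np.array([.892,.4526])
for z in(.037,.039,.041):
  for b in(-.01,.01): print(z,b,proj('scene',[np.r_[T+a*d+b*n,z] for a in np.arange(.02,.052,.01)]).round(2).tolist())
"
```

```text
[[ 82 210 236 236 237 237 236 236 237 236 236 236 236 236 236 236 236 236]
 [106 176 214 221 234 236 236 237 236 235 235 236 236 235 237 235 235 236]
 [120 132 149 166 223 225 236 236 235 236 236 235 235 236 236 237 236 235]
 [119 114 103 126 167 164 186 199 213 224 235 236 236 236 236 235 236 236]
 [111 110 109 119 117 116 117 131 147 166 186 197 196 225 236 235 236 237]
 [107 114 119 120 120 118 119 117 118 116 121 130 132 165 213 237 235 236]
 [171 124 122 123 115 134 119 122 116 121 120 119 119 120 201 235 236 235]
 [168 133 134 131 128 141 130 120 112 130 113 112 131 150 228 235 234 228]
 [141 142 141 137 140 144 141 135 203 209 203 205 210 218 235 235 231 233]
 [139 140 139 141 140 144 211 212 237 234 235 235 234 235 235 232 232 232]
 [141 141 139 142 142 141 236 236 236 235 236 235 235 236 236 235 231 210]
 [142 140 141 143 139 210 235 235 236 236 236 236 237 236 238 227 211 198]]
0.037 -0.01 [[281.05, 198.59], [284.28, 199.33], [287.52, 200.08], [290.78, 200.83]]
0.037 0.01 [[284.4, 195.75], [287.6, 196.48], [290.81, 197.21], [294.04, 197.94]]
0.039 -0.01 [[281.05, 197.94], [284.28, 198.68], [287.52, 199.43], [290.78, 200.18]]
0.039 0.01 [[284.4, 195.11], [287.6, 195.83], [290.81, 196.56], [294.05, 197.29]]
0.041 -0.01 [[281.05, 197.29], [284.28, 198.03], [287.52, 198.77], [290.79, 199.52]]
0.041 0.01 [[284.4, 194.46], [287.6, 195.19], [290.82, 195.91], [294.05, 196.65]]
```

Call:
{"method": "step_arm", "body": {"motion": [[0, -0.006, 0.05, 0, 0, 0, 1], [0, -0.006, 0.082, 0, 0, 0, 1], [0, -0.006, 0.082, 0, 0, 0, 1], [0, -0.006, 0.082, 0, 0, 0, 1], [-0.03, -0.006, 0.082, 0, 0, 0, 1], [-0.06, -0.006, 0.082, 0, 0, 0, 1], [-0.08, -0.006, 0.082, 0, 0, 0, 1], [-0.1, -0.006, 0.082, 0, 0, 0, 1], [-0.11, -0.006, 0.082, 0, 0, 0, 1], [-0.11, -0.006, 0.082, 0, 0, 0, 1]]}}

```text
clock: 6.05
eef_pos: [0.478, 0.0724, 0.02]
eef_rot: [[-0.453, 0.892, 0.0], [0.892, 0.453, 0.0], [0.0, 0.0, -1.0]]
ft_force: [0.2, -0.1, -1.8]
width: 0.19
grasp_force: 60.1
```

Call:
{"method": "step_arm", "body": {"motion": [[-0.01, 0, 0, 0, 0, 0, 1], [-0.02, 0, 0, 0, 0, 0, 1], [-0.03, 0, 0, 0, 0, 0, 1], [-0.04, 0, 0, 0, 0, 0, 1], [-0.04, 0, 0, 0, 0, 0, 1]]}}

```text
clock: 6.55
eef_pos: [0.4807, 0.0672, 0.02]
eef_rot: [[-0.453, 0.891, 0.0], [0.891, 0.453, -0.0], [-0.0, 0.0, -1.0]]
ft_force: [0.6, 0.2, -1.0]
width: 0.192
grasp_force: 60.1
```

```bash
python3 -c "
from h import *
go((.4809,.0659,.0198),26.8)
s=manip.read_camera('scene');t=manip.read_camera('top')
o=np.zeros((480,800,3),np.uint8);o[:,:400]=crop(t,285,175,50,60,8);o[:,400:]=crop(s,270,170,50,60,8)
cv2.imwrite('pics/m4.png',o)"
```

```text
clock 6.55 pos [0.4807 0.0672 0.02  ] yang 26.94 z [ 0.0001 -0.     -1.    ] F [ 0.5653  0.1738 -1.0373] w 0.1918752306007114 g 60.063636302948 q [  7.9557  23.8112 -20.3921  45.7928  -0.0028  71.017 ]
move [-0.0082 -0.0025  0.0011] turn [0.     0.     0.0004]
```

View pics/m4.png

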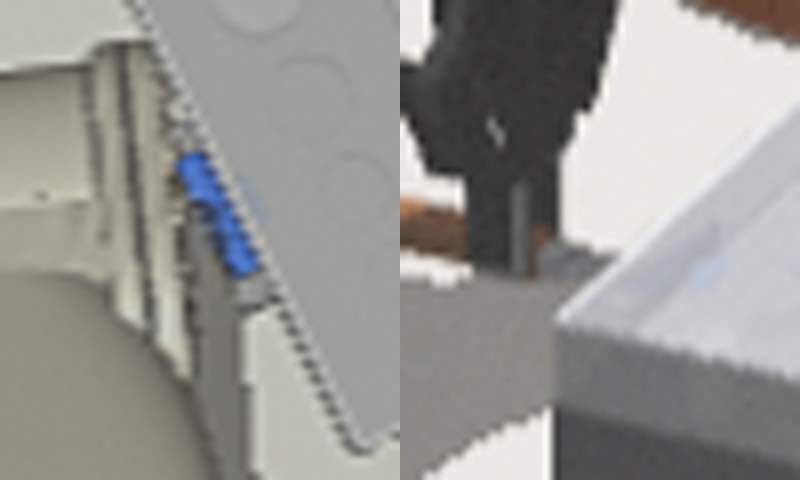

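The top view shows the blade tip under the blue lip at about (311,200), and the scene view agrees. Contact force is near zero. I'll lift gently and watch the force.

Call:
{"method": "step_arm", "body": {"motion": [[0, 0, -0.01, 0, 0, 0, 1], [0, 0, -0.02, 0, 0, 0, 1], [0, 0, -0.03, 0, 0, 0, 1], [0, 0, -0.04, 0, 0, 0, 1]], "squeeze": 80}}

```text
clock: 7.05
eef_pos: [0.4806, 0.0673, 0.026]
eef_rot: [[-0.453, 0.891, -0.0], [0.891, 0.453, 0.0], [0.0, 0.0, -1.0]]
ft_force: [-0.0, 0.2, -4.4]
width: 0.183
grasp_force: 83.2
```

Call:
{"method": "step_arm", "body": {"motion": [[0, 0, -0.01, 0, 0, 0, 1], [0, 0, -0.02, 0, 0, 0, 1], [0, 0, -0.03, 0, 0, 0, 1], [0, 0, -0.04, 0, 0, 0, 1]]}}

```text
clock: 7.45
eef_pos: [0.4806, 0.0672, 0.0321]
eef_rot: [[-0.453, 0.891, -0.0], [0.891, 0.453, -0.0], [-0.0, -0.0, -1.0]]
ft_force: [-0.1, -0.3, -2.6]
width: 0.183
grasp_force: 83.3
```

Call:
{"method": "step_arm", "body": {"motion": [[-0.005, 0, -0.03, 0, 0, 0, 1], [-0.01, 0, -0.06, 0, 0, 0, 1], [-0.015, 0, -0.09, 0, 0, 0, 1], [-0.02, 0, -0.12, 0, 0, 0, 1]]}}

```text
clock: 7.85
eef_pos: [0.482, 0.0645, 0.0506]
eef_rot: [[-0.453, 0.891, 0.0], [0.891, 0.453, -0.0], [-0.0, 0.0, -1.0]]
ft_force: [-0.4, 0.1, -0.6]
width: 0.182
grasp_force: 83.4
```

```bash
python3 -c "
from h import *
go((.4809,.0659,.0198),26.8)
s=manip.read_camera('scene');t=manip.read_camera('top')
o=np.zeros((480,800,3),np.uint8);o[:,:400]=crop(t,285,175,50,60,8);o[:,400:]=crop(s,275,160,50,60,8)
cv2.imwrite('pics/m5.png',o)"
```

```text
clock 7.85 pos [0.482  0.0645 0.0506] yang 26.95 z [ 0.0003 -0.0001 -1.    ] F [-0.3787  0.0872 -0.5729] w 0.182295703928675 g 83.4298574924469 q [  7.6284  21.4459 -18.3538  50.1851  -0.0098  70.6832]
move [ 0.0117 -0.0024  0.205 ] turn [0.     0.     0.0004]
```

View pics/m5.png

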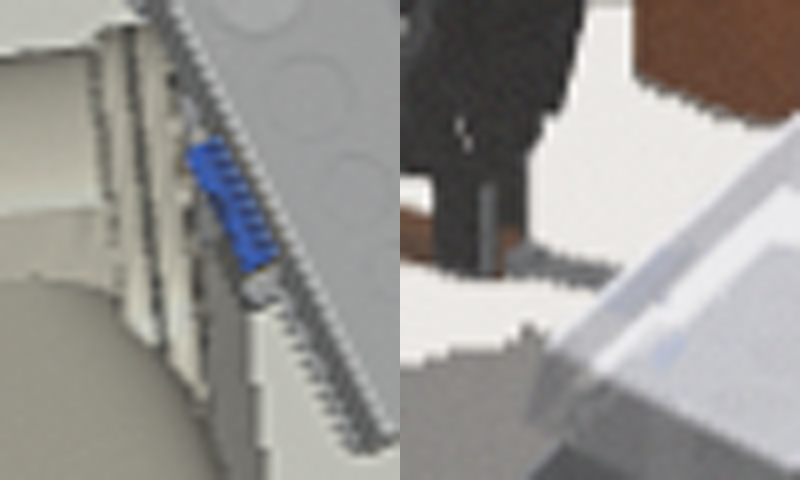

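The lid is now about 0.3 rad open, resting on the blade. Following the arc.

Call:
{"method": "step_arm", "body": {"motion": [[-0.016, 0, -0.046, 0, 0, 0, 1], [-0.036, 0, -0.092, 0, 0, 0, 1], [-0.059, 0, -0.134, 0, 0, 0, 1], [-0.084, 0, -0.175, 0, 0, 0, 1], [-0.113, 0, -0.213, 0, 0, 0, 1], [-0.144, 0, -0.25, 0, 0, 0, 1], [-0.178, 0, -0.283, 0, 0, 0, 1], [-0.214, 0, -0.315, 0, 0, 0, 1], [-0.254, 0, -0.342, 0, 0, 0, 1], [-0.294, 0, -0.369, 0, 0, 0, 1]]}}

```text
clock: 8.95
eef_pos: [0.5022, 0.0248, 0.1056]
eef_rot: [[-0.453, 0.891, 0.0], [0.891, 0.453, -0.0], [-0.0, -0.0, -1.0]]
ft_force: [-0.6, 1.4, -0.9]
width: 0.181
grasp_force: 83.5
```

```bash
python3 -c "
from h import *
go(None)
s=manip.read_camera('scene');t=manip.read_camera('top')
o=np.zeros((480,800,3),np.uint8);o[:,:400]=crop(t,285,165,50,60,8);o[:,400:]=crop(s,275,135,80,96,5)
cv2.imwrite('pics/m6.png',o)"
```

```text
clock 8.95 pos [0.5022 0.0248 0.1056] yang 26.95 z [ 0.0001 -0.0001 -1.    ] F [-0.5749  1.4352 -0.9408] w 0.1808893834152382 g 83.47739696502686 q [  2.8299  19.3723 -11.7653  58.8594  -0.0079  65.8845]
```

View pics/m6.png

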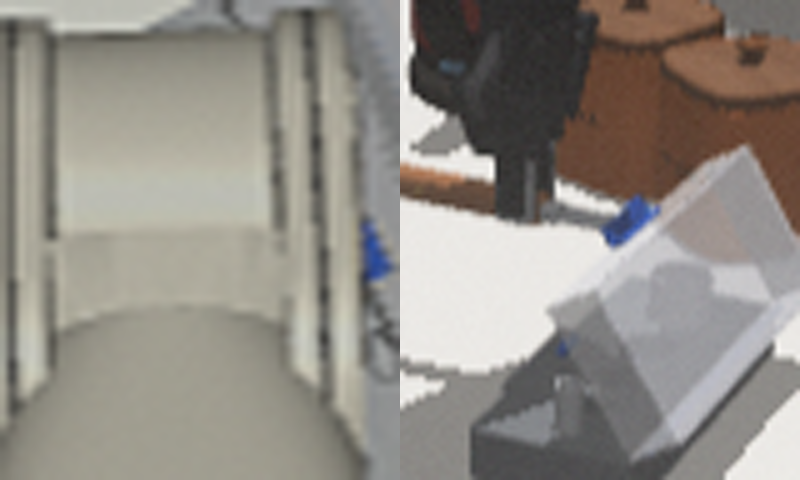

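The scene view shows the lid about 1 rad open with the blade tip at the lip, around (399,177). Continuing past the balance point and then retreating.

Call:
{"method": "step_arm", "body": {"motion": [[-0.043, 0, -0.022, 0, 0, 0, 1], [-0.087, 0, -0.042, 0, 0, 0, 1], [-0.133, 0, -0.056, 0, 0, 0, 1], [-0.179, 0, -0.07, 0, 0, 0, 1], [-0.226, 0, -0.078, 0, 0, 0, 1], [-0.273, 0, -0.083, 0, 0, 0, 1], [-0.337, 0, -0.085, 0, 0, 0, 1], [-0.401, 0, -0.08, 0, 0, 0, 1], [-0.45, 0, -0.072, 0, 0, 0, 1], [-0.45, 0, -0.072, 0, 0, 0, 1], [-0.35, 0, -0.1, 0, 0, 0, 1], [-0.1, 0, -0.2, 0, 0, 0, 1]]}}

```text
clock: 10.25
eef_pos: [0.5079, 0.0114, 0.1341]
eef_rot: [[-0.45, 0.893, -0.003], [0.893, 0.45, -0.0], [0.001, -0.002, -1.0]]
ft_force: [0.4, 1.0, -0.9]
width: 0.18
grasp_force: 83.6
```

Call:
{"method": "step_arm", "body": {"motion": [[0.25, 0, 0, 0, 0, 0, 1], [0.5, 0, 0, 0, 0, 0, 1], [0.8, 0, 0, 0, 0, 0, 1], [0.8, 0, 0, 0, 0, 0, 1]]}}

```text
clock: 10.65
eef_pos: [0.4509, 0.1234, 0.1356]
eef_rot: [[-0.46, 0.888, -0.002], [0.888, 0.46, 0.002], [0.003, -0.001, -1.0]]
ft_force: [1.1, -0.6, -0.0]
width: 0.18
grasp_force: 83.6
```

```bash
python3 -c "
from h import *
go((.411,.274,.12),-11.6)
s=manip.read_camera('scene');t=manip.read_camera('top')
cv2.imwrite('pics/t7.png',t);cv2.imwrite('pics/s7.png',s)
o=np.zeros((600,800,3),np.uint8);o[:,:400]=crop(t,285,135,80,120,5);o[:,400:]=crop(s,275,135,80,120,5)
cv2.imwrite('pics/m7.png',o)"
```

```text
clock 10.65 pos [0.4509 0.1234 0.1356] yang 27.4 z [-0.002   0.0019 -1.    ] F [ 1.0592 -0.556  -0.0051] w 0.17961021794948698 g 83.5564649105072 q [ 15.2213  14.055  -14.2893  61.739    0.134   77.8192]
move [1.0134 0.226  0.1061] turn [-0.0003 -0.0003  0.1083]
```

View pics/m7.png

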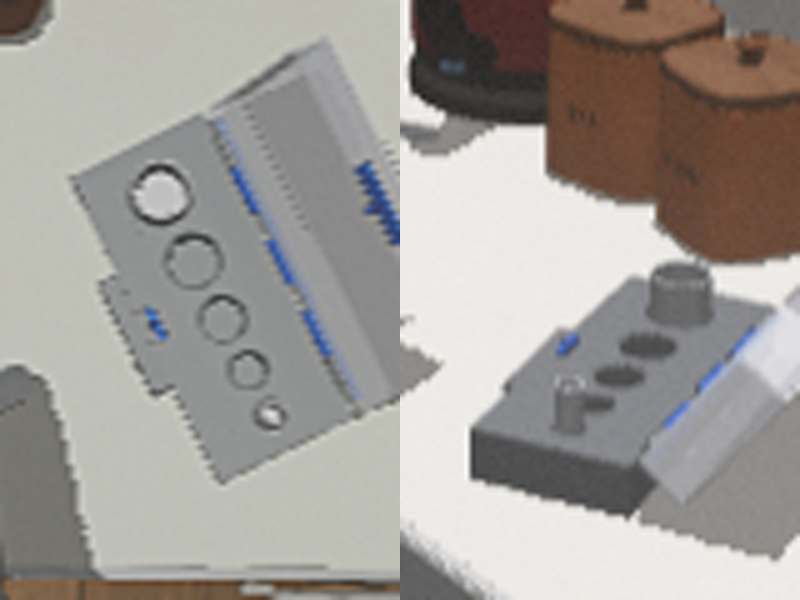

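The lid rests fully open. The top view shows the empty seats at about (334,210), (329,199) and (323,187), with the cutters still in place at both ends. Next I'll lay the spreader down nearby on clear worktop.

```bash
python3 -c "
from h import *
go((.42,.2,.03),26.8)
t=cv2.imread('pics/t7.png');g=cv2.cvtColor(t,cv2.COLOR_BGR2GRAY)
for (x,y) in ((160,193),(194,261),(222,319),(248,370),(269,415)): 
  u,v=285+(x+.5)/5-.5,135+(y+.5)/5-.5; print((u,v),onz('top',(u,v),.03),onz('top',(u,v),.055))
"
```

```text
clock 10.75 pos [0.4534 0.1204 0.1357] yang 27.17 z [ 0.0003 -0.0001 -1.    ] F [-0.2374  0.1073 -0.7249] w 0.18252230782172352 g 83.55807065963745 q [ 14.8771  14.1453 -14.1465  61.6944  -0.0078  77.7109]
move [0.5739 0.0442 0.7044] turn [0.    0.    0.001]
(316.6, 173.2) [ 0.5946 -0.0006  0.03  ] [ 0.5915 -0.0005  0.055 ]
(323.4, 186.8) [ 0.5535 -0.0216  0.03  ] [ 0.5512 -0.0211  0.055 ]
(329.0, 198.4) [ 0.5186 -0.0388  0.03  ] [ 0.5169 -0.038   0.055 ]
(334.2, 208.6) [ 0.488  -0.0548  0.03  ] [ 0.4869 -0.0536  0.055 ]
(338.4, 217.6) [ 0.4611 -0.0676  0.03  ] [ 0.4605 -0.0662  0.055 ]
```

Call:
{"method": "step_arm", "body": {"motion": [[0.574, 0.044, 0.3, 0, 0, 0, 1], [0.574, 0.044, 0.7, 0, 0, 0, 1], [0.574, 0.044, 0.7, 0, 0, 0, 1], [0.574, 0.044, 0.7, 0, 0, 0, 1], [0.574, 0.044, 0.78, 0, 0, 0, 1], [0.574, 0.044, 0.84, 0, 0, 0, 1], [0.574, 0.044, 0.86, 0, 0, 0, 1], [0.574, 0.044, 0.86, 0, 0, 0, 1]]}}

```text
clock: 11.55
eef_pos: [0.4217, 0.198, 0.0066]
eef_rot: [[-0.452, 0.892, 0.0], [0.892, 0.452, -0.0], [-0.0, 0.0, -1.0]]
ft_force: [-0.9, -0.5, -0.7]
width: 0.184
grasp_force: 83.5
```

Call:
{"method": "step_arm", "body": {"motion": [[0, 0, 0.01, 0, 0, 0, 1], [0, 0, 0.013, 0, 0, 0, 1], [0, 0, 0.013, 0, 0, 0, 1]]}}

```text
clock: 11.85
eef_pos: [0.4215, 0.1987, 0.0047]
eef_rot: [[-0.453, 0.891, 0.001], [0.891, 0.453, 0.0], [-0.0, 0.001, -1.0]]
ft_force: [-0.2, 0.8, -0.6]
width: 0.18
grasp_force: 83.5
```

Call:
{"method": "step_arm", "body": {"motion": [[0, 0, 0.007, 0, 0, 0, 1], [0, 0, 0.007, 0, 0, 0, 1]]}}

```text
clock: 12.05
eef_pos: [0.4214, 0.1988, 0.0035]
eef_rot: [[-0.453, 0.891, 0.001], [0.891, 0.453, 0.0], [-0.0, 0.001, -1.0]]
ft_force: [0.7, 1.9, -0.4]
width: 0.184
grasp_force: 83.6
```

Call:
{"method": "step_arm", "body": {"motion": [[0, 0, 0.007, 0, 0, 0, 1], [0, 0, 0.007, 0, 0, 0, 1]]}}

```text
clock: 12.25
eef_pos: [0.4214, 0.1988, 0.0034]
eef_rot: [[-0.453, 0.891, 0.001], [0.891, 0.453, 0.0], [-0.0, 0.001, -1.0]]
ft_force: [-2.1, -0.7, 9.1]
width: 0.181
grasp_force: 84.9
```

Call:
{"method": "step_arm", "body": {"motion": [[0, 0, -0.007, 0, 0, 0, 0.4], [0, 0, -0.007, 0, 0, 0, 0.1], [0, 0, -0.007, 0, 0, 0, 0], [0, 0, -0.007, 0, 0, 0, 0], [0, 0, -0.1, 0, 0, 0, 0], [0, 0, -0.3, 0, 0, 0, 0], [0, 0, -0.6, 0, 0, 0, 0], [0, 0, -0.85, 0, 0, 0, 0], [0, 0, -0.85, 0, 0, 0, 0]]}}

```text
clock: 13.15
eef_pos: [0.4249, 0.2004, 0.135]
eef_rot: [[-0.453, 0.891, 0.01], [0.891, 0.453, 0.005], [-0.0, 0.011, -1.0]]
ft_force: [0.2, 0.0, -0.3]
width: 0.505
grasp_force: 0.0
```

Run:
```python
from h import *
t=manip.read_camera('top');cv2.imwrite('pics/t8.png',t)
go((.5195,.2965,.1),26.8)
# subpixel: cutter 20 blob & 25 blob from averaged pics; seats by fitting dark holes
g=cv2.cvtColor(t,cv2.COLOR_BGR2GRAY)
o=np.zeros((560,800,3),np.uint8); o[:560,:560]=crop(t,300,160,56,56,10); o[:240,560:]=crop(t,208,186,24,24,10); o[240:480,560:]=crop(t,433,200,24,24,10)
cv2.imwrite('pics/m8.png',o)
```

```text
clock 13.2 pos [0.4233 0.1997 0.1324] yang 26.95 z [ 0.006   0.0028 -1.    ] F [ 0.231   0.7085 -0.6059] w 0.5055009645323988 g 0.0 q [ 25.2533  13.9447 -14.9582  60.7191   0.0019  88.3025]
move [0.2847 0.8626 0.2217] turn [0.001  0.     0.0004]
```

View pics/m8.png

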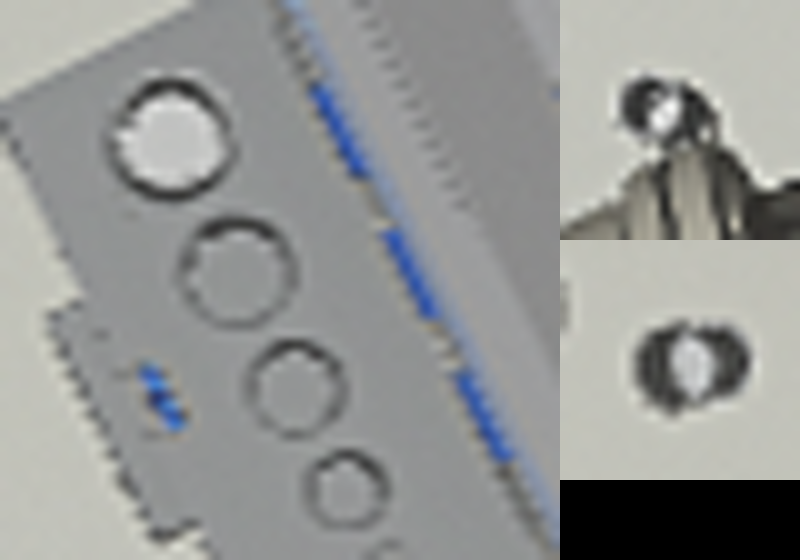

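The 20 mm cutter is partly behind the arm, around (219,196), and the 25 mm cutter is clear at about (445.6,212). The seats match the earlier readings. I'll grasp the 20 mm cutter twice, 90° apart, to centre it on the tool axis.

Call:
{"method": "step_arm", "body": {"motion": [[0.285, 0.863, 0.1, 0, 0, 0, 0], [0.285, 0.863, 0.1, 0, 0, 0, 0], [0.285, 0.863, 0.2, 0, 0, 0, 0], [0.285, 0.863, 0.3, 0, 0, 0, 0], [0.285, 0.863, 0.35, 0, 0, 0, 0], [0.285, 0.863, 0.35, 0, 0, 0, 0]], "squeeze": 20}}

```text
clock: 13.8
eef_pos: [0.5149, 0.294, 0.0742]
eef_rot: [[-0.453, 0.891, -0.006], [0.891, 0.453, -0.003], [-0.0, -0.007, -1.0]]
ft_force: [-0.9, 0.4, 0.5]
width: 0.501
grasp_force: 0.0
```

```bash
python3 -c "
from h import *
go((.5195,.2965,.01),26.8)"
```

```text
clock 13.8 pos [0.5149 0.294  0.0742] yang 26.95 z [-0.0057 -0.0033 -1.    ] F [-0.9144  0.4019  0.53  ] w 0.501158035007172 g 0.0 q [29.7312 30.6156  1.0466 60.8104 -0.0005 92.782 ]
move [0.0007 0.0378 0.4275] turn [-0.0011  0.0001  0.0004]
```

Call:
{"method": "step_arm", "body": {"motion": [[0, 0, 0, 0, 0, 0, 0], [0, 0, 0.15, 0, 0, 0, 0], [0, 0, 0.3, 0, 0, 0, 0], [0, 0, 0.4, 0, 0, 0, 0], [0, 0, 0.46, 0, 0, 0, 0], [0, 0, 0.46, 0, 0, 0, 0], [0, 0, 0.46, 0, 0, 0, 0.3], [0, 0, 0.46, 0, 0, 0, 0.5], [0, 0, 0.46, 0, 0, 0, 0.6], [0, 0, 0.46, 0, 0, 0, 1], [0, 0, 0.46, 0, 0, 0, 1], [0, 0, 0.46, 0, 0, 0, 1]]}}

```text
clock: 15.0
eef_pos: [0.5182, 0.296, 0.0097]
eef_rot: [[-0.453, 0.891, 0.002], [0.891, 0.453, 0.001], [0.0, 0.003, -1.0]]
ft_force: [-1.2, -0.7, 6.0]
width: 0.219
grasp_force: 20.2
```

```bash
python3 -c "
from h import *
go((.5195,.2965,.01),-63.2)"
```

```text
clock 15.0 pos [0.5182 0.296  0.0097] yang 26.95 z [ 0.0025  0.0013 -1.    ] F [-1.1859 -0.7174  6.0251] w 0.21946493820554083 g 20.21694391965866 q [29.7344 34.6321 -2.8781 52.3317 -0.0071 92.7838]
move [-0.0006  0.009  -0.0018] turn [ 0.0003 -0.0003  0.2504]
```

Call:
{"method": "step_arm", "body": {"motion": [[0, 0, 0, 0, 0, 0, 0.4], [0, 0, 0, 0, 0, 0, 0], [0, 0, 0, 0, 0, 0.2278, 0], [0, 0, 0, 0, 0, 0.2278, 0], [0, 0, 0, 0, 0, 0.2278, 0], [0, 0, 0, 0, 0, 0.2278, 0], [0, 0, 0, 0, 0, 0.2278, 0], [0, 0, 0, 0, 0, 0.2278, 0], [0, 0, 0, 0, 0, 0.2278, 0], [0, 0, 0, 0, 0, 0.2278, 0], [0, 0, 0, 0, 0, 0.2278, 0], [0, 0, 0, 0, 0, 0.2278, 0]]}}

```text
clock: 16.2
eef_pos: [0.5168, 0.2952, 0.0077]
eef_rot: [[0.822, 0.569, -0.001], [0.569, -0.822, -0.001], [-0.001, -0.0, -1.0]]
ft_force: [-0.6, -0.1, -0.7]
width: 0.5
grasp_force: 0.0
```

Call:
{"method": "step_arm", "body": {"motion": [[0, 0, 0, 0, 0, 0, 0], [0, 0, 0, 0, 0, 0, 0.4], [0, 0, 0, 0, 0, 0, 0.55], [0, 0, 0, 0, 0, 0, 0.7], [0, 0, 0, 0, 0, 0, 1], [0, 0, 0, 0, 0, 0, 1]]}}

```text
clock: 16.8
eef_pos: [0.5172, 0.2954, 0.0082]
eef_rot: [[0.82, 0.573, -0.0], [0.573, -0.82, -0.0], [-0.0, -0.0, -1.0]]
ft_force: [-0.0, 0.0, -1.0]
width: 0.215
grasp_force: 19.9
```

Call:
{"method": "step_arm", "body": {"motion": [[0, 0, 0, 0, 0, 0, 0.4], [0, 0, 0, 0, 0, 0, 0.4], [0, 0, -0.05, 0, 0, 0, 0.4], [0, 0, -0.1, 0, 0, 0, 0.4], [0, 0, -0.1, 0, 0, 0, 0.4], [0, 0, -0.1, 0, 0, 0, 0.55], [0, 0, -0.1, 0, 0, 0, 1], [0, 0, -0.1, 0, 0, 0, 1], [0, 0, -0.1, 0, 0, 0, 1]], "squeeze": 30}}

```text
clock: 17.7
eef_pos: [0.5177, 0.2958, 0.0241]
eef_rot: [[0.82, 0.573, 0.001], [0.573, -0.82, 0.001], [0.001, 0.0, -1.0]]
ft_force: [-1.1, -0.3, 4.7]
width: 0.213
grasp_force: 29.2
```

Run:
```python
from h import *
go(None)
# ring centres of seats in t7 : dark ring pixels
g=cv2.cvtColor(cv2.imread('pics/t8.png'),cv2.COLOR_BGR2GRAY)
def ring(c,r):
    S=8; P=[]
    big=cv2.resize(g,None,fx=S,fy=S,interpolation=cv2.INTER_CUBIC); cc=(np.array(c)+.5)*S-.5
    for a in np.linspace(0,2*np.pi,72,endpoint=False):
        rr=np.arange((r-1.5)*S,(r+1.2)*S); xy=cc+np.c_[np.cos(a)*rr,np.sin(a)*rr]; v=big[xy[:,1].astype(int),xy[:,0].astype(int)]
        P.append(xy[v.argmin()])
    (x,y),(w,h),_=cv2.fitEllipse(np.array(P,np.float32)); return ((x+.5)/S-.5,(y+.5)/S-.5),w/S,h/S
R={}
for d,c,z in((35,(316.55,173.55),.055),(30,(323.25,186.55),.03),(25,(329.05,198.45),.03),(20,(334.25,208.45),.03)):
    r=(d/2+.5)/3.05+ (0.2); e=ring(c,r); R[d]=onz('top',e[0],z); print(d,e,R[d])
for a,b in((35,30),(30,25),(25,20)):
    v=(R[a]-R[b])[:2];print(a,b,np.linalg.norm(v),np.degrees(np.arctan2(v[1],v[0])))
```

```text
clock 17.7 pos [0.5177 0.2958 0.0241] yang -55.05 z [ 0.0012  0.0008 -1.    ] F [-1.1093 -0.3072  4.7228] w 0.21340434398173286 g 29.201264083385468 q [ 29.7376  33.6599  -2.1183  54.1412   0.0052 174.7921]
35 ((316.6941833496094, 173.79188537597656), 10.772025108337402, 11.890275001525879) [ 0.5897 -0.0008  0.055 ]
30 ((323.3215637207031, 186.98291015625), 10.121790885925293, 10.669745445251465) [ 0.5529 -0.0214  0.03  ]
25 ((329.182373046875, 198.5877227783203), 8.747304916381836, 8.862406730651855) [ 0.518  -0.0394  0.03  ]
20 ((334.28369140625, 208.72000122070312), 6.935677528381348, 7.2961297035217285) [ 0.4877 -0.055   0.03  ]
35 30 0.04218810091635619 29.259728412026544
30 25 0.03926834131422042 27.301360042986932
25 20 0.03415925016010146 27.23945321301341
```

Call:
{"method": "step_arm", "body": {"motion": [[0, 0, -0.1, 0, 0, 0, 1], [0, 0, -0.4, 0, 0, 0, 1], [0, 0, -0.7, 0, 0, 0, 1], [0, 0, -0.7, 0, 0, 0, 1], [0, 0, -0.7, 0, 0, 0, 1]]}}

```text
clock: 18.2
eef_pos: [0.5179, 0.2958, 0.1294]
eef_rot: [[0.82, 0.573, 0.002], [0.573, -0.82, 0.001], [0.003, 0.0, -1.0]]
ft_force: [-0.0, -0.3, -0.7]
width: 0.208
grasp_force: 29.3
```

```bash
python3 -c "
from h import *
go((.4868,-.0556,.13),-63.0)"
```

```text
clock 18.2 pos [0.5179 0.2958 0.1294] yang -55.06 z [ 0.0024  0.0014 -1.    ] F [-0.0006 -0.3498 -0.6832] w 0.2079881298851209 g 29.339414834976196 q [ 29.7333  27.8784   5.3713  67.3351  -0.0006 174.7936]
move [-1.5117  1.8017 -0.0076] turn [ 0.     -0.0004  0.0221]
```

Call:
{"method": "step_arm", "body": {"motion": [[-0.756, 0.9, 0, 0, 0, 0, 1], [-0.756, 0.9, 0, 0, 0, 0, 1], [-0.756, 0.9, 0, 0, 0, 0, 1], [-0.756, 0.9, 0, 0, 0, 0, 1], [-0.756, 0.9, 0, 0, 0, 0, 1]]}}

```text
clock: 18.7
eef_pos: [0.4992, 0.116, 0.1261]
eef_rot: [[0.823, 0.569, -0.005], [0.569, -0.823, -0.002], [-0.006, -0.001, -1.0]]
ft_force: [-0.4, 0.6, -0.8]
width: 0.21
grasp_force: 29.4
```

Call:
{"method": "step_arm", "body": {"motion": [[-0.756, 0.9, 0, 0, 0, 0.022, 1], [-0.756, 0.9, 0, 0, 0, 0.022, 1], [-0.756, 0.9, 0, 0, 0, 0.022, 1], [-0.756, 0.9, 0, 0, 0, 0.022, 1], [-0.756, 0.9, 0, 0, 0, 0.022, 1], [-0.756, 0.9, 0, 0, 0, 0.022, 1], [-0.756, 0.9, 0, 0, 0, 0.022, 1], [-0.756, 0.9, 0, 0, 0, 0.022, 1]]}}

```text
clock: 19.5
eef_pos: [0.4859, -0.0544, 0.1278]
eef_rot: [[0.89, 0.456, -0.001], [0.456, -0.89, 0.0], [-0.001, -0.001, -1.0]]
ft_force: [-0.2, 0.2, -0.5]
width: 0.21
grasp_force: 29.6
```

```bash
python3 -c "
from h import *
go((.4868,-.0556,.06),-63.0)"
```

```text
clock 19.5 pos [ 0.4859 -0.0544  0.1278] yang -62.85 z [-0.0009  0.0004 -1.    ] F [-0.2087  0.2149 -0.5051] w 0.2102312205777555 g 29.55109477043152 q [ -6.3986  16.719  -11.9024  61.4322   0.0161 146.4464]
move [0.002  0.0102 0.4519] turn [-0.0001  0.0001  0.0004]
```

Call:
{"method": "step_arm", "body": {"motion": [[0.002, 0.01, 0.2, 0, 0, 0, 1], [0.002, 0.01, 0.4, 0, 0, 0, 1], [0.002, 0.01, 0.46, 0, 0, 0, 1], [0.002, 0.01, 0.46, 0, 0, 0, 1], [0.002, 0.01, 0.46, 0, 0, 0, 1]]}}

```text
clock: 20.0
eef_pos: [0.4877, -0.0566, 0.0601]
eef_rot: [[0.89, 0.455, 0.001], [0.455, -0.89, -0.0], [0.001, 0.001, -1.0]]
ft_force: [0.5, -0.5, 0.9]
width: 0.206
grasp_force: 29.5
```

Call:
{"method": "step_arm", "body": {"motion": [[0, 0, 0.01, 0, 0, 0, 1], [0, 0, 0.02, 0, 0, 0, 1], [0, 0, 0.03, 0, 0, 0, 1], [0, 0, 0.04, 0, 0, 0, 1], [0, 0, 0.04, 0, 0, 0, 1]]}}

```text
clock: 20.5
eef_pos: [0.4873, -0.0571, 0.0537]
eef_rot: [[0.891, 0.454, 0.001], [0.454, -0.891, 0.0], [0.001, 0.0, -1.0]]
ft_force: [-0.6, 0.3, 3.1]
width: 0.214
grasp_force: 29.9
```

```bash
python3 -c "
from h import *
go((.4868,-.0556,.06),-63.0)
print(manip.read_state()['moment'])"
```

```text
clock 20.5 pos [ 0.4873 -0.0571  0.0537] yang -62.99 z [ 0.0011  0.     -1.    ] F [-0.6369  0.3242  3.1137] w 0.21375697591858928 g 29.855037331581116 q [ -6.6833  21.5919 -17.5314  50.8149   0.0074 146.3035]
move [ 0.0013 -0.0103 -0.0419] turn [ 0.0001 -0.0002  0.    ]
[ 0.0214  0.0082 -0.0617]
```

Call:
{"method": "step_arm", "body": {"motion": [[0, 0, 0.01, 0, 0, 0, 1], [0, 0, 0.02, 0, 0, 0, 1], [0, 0, 0.02, 0, 0, 0, 1]]}}

```text
clock: 20.8
eef_pos: [0.4868, -0.0565, 0.05]
eef_rot: [[0.891, 0.455, -0.0], [0.455, -0.891, 0.001], [0.0, -0.001, -1.0]]
ft_force: [0.8, 3.2, 0.9]
width: 0.21
grasp_force: 29.7
```

```bash
python3 -c "
from h import *
go((.4868,-.0556,.06),-63.0)
print(manip.read_state()['moment'])"
```

```text
clock 20.8 pos [ 0.4868 -0.0565  0.05  ] yang -62.96 z [-0.0002  0.001  -1.    ] F [0.8443 3.2179 0.8705] w 0.20971770321118852 g 29.738595485687256 q [ -6.6623  21.8654 -17.7867  50.366    0.0584 146.3011]
move [ 0.003  -0.0056 -0.0666] turn [-0.0002 -0.      0.0001]
[ 0.4982 -0.0199  0.0263]
```

The cutter has entered the seat. Lowering it home with a slight lateral easing.

Call:
{"method": "step_arm", "body": {"motion": [[0.001, -0.003, 0.01, 0, 0, 0, 1], [0.001, -0.004, 0.03, 0, 0, 0, 1], [0.001, -0.004, 0.05, 0, 0, 0, 1], [0.001, -0.004, 0.07, 0, 0, 0, 1], [0.001, -0.004, 0.085, 0, 0, 0, 1], [0.001, -0.004, 0.095, 0, 0, 0, 1], [0.001, -0.004, 0.095, 0, 0, 0, 1]]}}

```text
clock: 21.5
eef_pos: [0.4865, -0.0564, 0.0356]
eef_rot: [[0.891, 0.454, -0.001], [0.454, -0.891, 0.0], [-0.0, -0.0, -1.0]]
ft_force: [0.8, 2.4, -1.7]
width: 0.206
grasp_force: 29.7
```

Call:
{"method": "step_arm", "body": {"motion": [[0, 0, 0.005, 0, 0, 0, 1], [0, 0, 0.01, 0, 0, 0, 1], [0, 0, 0.015, 0, 0, 0, 1], [0, 0, 0.015, 0, 0, 0, 1]]}}

```text
clock: 21.9
eef_pos: [0.4869, -0.0563, 0.0341]
eef_rot: [[0.891, 0.454, 0.0], [0.454, -0.891, 0.0], [0.0, 0.0, -1.0]]
ft_force: [-0.6, 2.2, 3.2]
width: 0.213
grasp_force: 30.0
```

Call:
{"method": "step_arm", "body": {"motion": [[0, 0, 0.007, 0, 0, 0, 1], [0, 0, 0.012, 0, 0, 0, 1], [0, 0, 0.012, 0, 0, 0, 1]]}}

```text
clock: 22.2
eef_pos: [0.4872, -0.0563, 0.0339]
eef_rot: [[0.891, 0.454, 0.002], [0.454, -0.891, 0.0], [0.002, 0.001, -1.0]]
ft_force: [-3.8, 2.3, 14.6]
width: 0.209
grasp_force: 31.2
```

The 20 mm cutter is home: it bottomed out at the expected height with 14.6 N. Releasing and moving up.

Call:
{"method": "step_arm", "body": {"motion": [[0, 0, -0.012, 0, 0, 0, 0.52], [0, 0, -0.012, 0, 0, 0, 0.35], [0, 0, -0.012, 0, 0, 0, 0.35], [0, 0, -0.1, 0, 0, 0, 0.35], [0, 0, -0.25, 0, 0, 0, 0.35], [0, 0, -0.5, 0, 0, 0, 0.2], [0, 0, -0.8, 0, 0, 0, 0], [0, 0, -0.8, 0, 0, 0, 0], [0, 0, -0.8, 0, 0, 0, 0]]}}

```text
clock: 23.1
eef_pos: [0.4876, -0.0567, 0.1528]
eef_rot: [[0.891, 0.454, 0.003], [0.454, -0.891, -0.001], [0.002, 0.002, -1.0]]
ft_force: [-0.6, -0.2, -0.8]
width: 0.499
grasp_force: 0.0
```

```bash
python3 -c "
from h import *
go((.4795,-.397,.15),-53.0)
s=manip.read_camera('scene');cv2.imwrite('pics/s9.png',s)
"
```

```text
clock 23.1 pos [ 0.4876 -0.0567  0.1528] yang -62.99 z [ 0.0026 -0.0006 -1.    ] F [-0.5741 -0.2481 -0.7727] w 0.4994838052077084 g 0.0 q [ -6.6188  15.4961  -9.5414  64.8087  -0.0194 146.3681]
move [-1.0787  1.9967  0.0198] turn [ 0.0003 -0.0003 -0.0277]
```

Call:
{"method": "step_arm", "body": {"motion": [[-0.54, 1.0, 0, 0, 0, 0, 0], [-0.54, 1.0, 0, 0, 0, 0, 0], [-0.54, 1.0, 0, 0, 0, 0, 0], [-0.54, 1.0, 0, 0, 0, 0, 0], [-0.54, 1.0, 0, 0, 0, 0, 0]], "squeeze": 20}}

```text
clock: 23.65
eef_pos: [0.4811, -0.2293, 0.1494]
eef_rot: [[0.893, 0.45, -0.004], [0.45, -0.893, 0.001], [-0.003, -0.003, -1.0]]
ft_force: [0.9, 0.0, 0.0]
width: 0.499
grasp_force: 0.0
```

Call:
{"method": "step_arm", "body": {"motion": [[-0.539, 0.997, 0, 0, 0, -0.0277, 0], [-0.539, 0.997, 0, 0, 0, -0.0277, 0], [-0.539, 0.997, 0, 0, 0, -0.0277, 0], [-0.539, 0.997, 0, 0, 0, -0.0277, 0], [-0.539, 0.997, 0, 0, 0, -0.0277, 0], [-0.539, 0.997, 0, 0, 0, -0.0277, 0], [-0.539, 0.997, 0, 0, 0, -0.0277, 0], [-0.539, 0.997, 0, 0, 0, -0.0277, 0], [-0.539, 0.997, 0, 0, 0, -0.0277, 0]]}}

```text
clock: 24.55
eef_pos: [0.4791, -0.3955, 0.1522]
eef_rot: [[0.798, 0.603, -0.0], [0.603, -0.798, 0.0], [0.0, -0.0, -1.0]]
ft_force: [0.0, 0.3, 0.1]
width: 0.497
grasp_force: 0.0
```

```bash
python3 -c "
from h import *
go((.4795,-.397,.024),-53.0)
"
```

```text
clock 24.55 pos [ 0.4791 -0.3955  0.1522] yang -52.9 z [-0.      0.0002 -1.    ] F [0.0345 0.262  0.0793] w 0.49720483177732744 g 0.0 q [-39.541   29.9009  12.2172  72.3222   0.0064 103.3599]
move [-0.004   0.01    0.8544] turn [-0.     -0.      0.0003]
```

Call:
{"method": "step_arm", "body": {"motion": [[-0.002, 0.005, 0.25, 0, 0, 0, 0], [-0.002, 0.005, 0.5, 0, 0, 0, 0], [-0.002, 0.005, 0.7, 0, 0, 0, 0], [-0.002, 0.005, 0.8, 0, 0, 0, 0], [-0.002, 0.005, 0.85, 0, 0, 0, 0], [-0.002, 0.005, 0.85, 0, 0, 0, 0], [-0.002, 0.005, 0.85, 0, 0, 0, 0.25], [-0.002, 0.005, 0.85, 0, 0, 0, 0.4], [-0.002, 0.005, 0.85, 0, 0, 0, 0.55], [-0.002, 0.005, 0.85, 0, 0, 0, 1], [-0.002, 0.005, 0.85, 0, 0, 0, 1], [-0.002, 0.005, 0.85, 0, 0, 0, 1]]}}

```text
clock: 25.75
eef_pos: [0.4799, -0.3983, 0.0261]
eef_rot: [[0.799, 0.602, 0.003], [0.602, -0.799, -0.002], [0.001, 0.003, -1.0]]
ft_force: [0.2, 1.4, 5.4]
width: 0.273
grasp_force: 20.0
```

Call:
{"method": "step_arm", "body": {"motion": [[0, 0, 0, 0, 0, 0, 0.3], [0, 0, 0, 0, 0, 0, 0], [0, 0, 0, 0, 0, -0.25, 0], [0, 0, 0, 0, 0, -0.25, 0], [0, 0, 0, 0, 0, -0.25, 0], [0, 0, 0, 0, 0, -0.25, 0], [0, 0, 0, 0, 0, -0.25, 0], [0, 0, 0, 0, 0, -0.25, 0], [0, 0, 0, 0, 0, -0.25, 0], [0, 0, 0, 0, 0, -0.25, 0], [0, 0, 0, 0, 0, -0.25, 0], [0, 0, 0, 0, 0, -0.25, 0]]}}

```text
clock: 26.95
eef_pos: [0.4784, -0.3973, 0.0238]
eef_rot: [[-0.549, 0.836, -0.001], [0.836, 0.549, 0.001], [0.001, -0.0, -1.0]]
ft_force: [-0.1, 0.1, -0.3]
width: 0.504
grasp_force: 0.0
```

```bash
python3 -c "
from h import *
go((.4795,-.397,.024),37)
"
```

```text
clock 26.95 pos [ 0.4784 -0.3973  0.0238] yang 33.29 z [-0.001   0.0007 -1.    ] F [-0.1145  0.0775 -0.2726] w 0.5037926893699658 g 0.0 q [-39.704   36.2666   2.7086  56.5145  -0.0049  17.0077]
move [-0.0023  0.007  -0.0011] turn [-0.0001 -0.0002 -0.0103]
```

Call:
{"method": "step_arm", "body": {"motion": [[0, 0, 0, 0, 0, 0, 0.25], [0, 0, 0, 0, 0, 0, 0.4], [0, 0, 0, 0, 0, 0, 0.55], [0, 0, 0, 0, 0, 0, 1], [0, 0, 0, 0, 0, 0, 1], [0, 0, 0, 0, 0, 0, 1], [0, 0, 0, 0, 0, 0, 1]], "squeeze": 30}}

```text
clock: 27.65
eef_pos: [0.4788, -0.3976, 0.0244]
eef_rot: [[-0.543, 0.839, -0.0], [0.839, 0.543, 0.0], [0.0, -0.0, -1.0]]
ft_force: [0.3, -0.4, -0.6]
width: 0.27
grasp_force: 29.4
```

Call:
{"method": "step_arm", "body": {"motion": [[0, 0, -0.1, 0, 0, 0, 1], [0, 0, -0.4, 0, 0, 0, 1], [0, 0, -0.75, 0, 0, 0, 1], [0, 0, -0.9, 0, 0, 0, 1], [0, 0, -0.9, 0, 0, 0, 1], [0, 0, -0.9, 0, 0, 0, 1], [0, 0, -0.9, 0, 0, 0, 1]]}}

```text
clock: 28.35
eef_pos: [0.4779, -0.3968, 0.1576]
eef_rot: [[-0.544, 0.839, -0.003], [0.839, 0.544, 0.002], [0.003, -0.001, -1.0]]
ft_force: [0.7, 0.8, -1.3]
width: 0.271
grasp_force: 29.5
```

```bash
python3 -c "
from h import *
go((.5175,-.0408,.158),-63)
go((.5175,-.0408,.158),117)
"
```

```text
clock 28.35 pos [ 0.4779 -0.3968  0.1576] yang 32.93 z [-0.0026  0.0021 -1.    ] F [ 0.7404  0.7736 -1.3098] w 0.27100432851318595 g 29.545622169971466 q [-39.6981  29.8691  12.995   73.3189  -0.0008  17.3684]
move [1.8484 1.5115 0.0019] turn [-0.0006 -0.0002  0.2665]
clock 28.35 pos [ 0.4779 -0.3968  0.1576] yang 32.93 z [-0.0026  0.0021 -1.    ] F [ 0.7404  0.7736 -1.3098] w 0.27100432851318595 g 29.545622169971466 q [-39.6981  29.8691  12.995   73.3189  -0.0008  17.3684]
move [1.8484 1.5115 0.0019] turn [ 0.0002 -0.0005 -0.2335]
```

Call:
{"method": "step_arm", "body": {"motion": [[0.92, 0.755, 0, 0, 0, 0, 1], [0.92, 0.755, 0, 0, 0, 0, 1], [0.92, 0.755, 0, 0, 0, 0, 1], [0.92, 0.755, 0, 0, 0, 0, 1], [0.92, 0.755, 0, 0, 0, 0, 1]]}}

```text
clock: 28.85
eef_pos: [0.4978, -0.2159, 0.1575]
eef_rot: [[-0.548, 0.836, -0.004], [0.836, 0.548, 0.003], [0.005, -0.002, -1.0]]
ft_force: [-0.3, -1.0, -0.8]
width: 0.266
grasp_force: 29.6
```

Call:
{"method": "step_arm", "body": {"motion": [[0.928, 0.755, 0, 0, 0, -0.2335, 1], [0.928, 0.755, 0, 0, 0, -0.2335, 1], [0.928, 0.755, 0, 0, 0, -0.2335, 1], [0.928, 0.755, 0, 0, 0, -0.2335, 1], [0.928, 0.755, 0, 0, 0, -0.2335, 1], [0.928, 0.755, 0, 0, 0, -0.2335, 1], [0.928, 0.755, 0, 0, 0, -0.2335, 1], [0.928, 0.755, 0, 0, 0, -0.2335, 1], [0.928, 0.755, 0, 0, 0, -0.2335, 1], [0.928, 0.755, 0, 0, 0, -0.2335, 1], [0.928, 0.755, 0, 0, 0, -0.2335, 1], [0.928, 0.755, 0, 0, 0, -0.2335, 1]]}}

```text
clock: 30.05
eef_pos: [0.5178, -0.0424, 0.1584]
eef_rot: [[-0.893, -0.451, -0.002], [-0.451, 0.893, -0.0], [0.002, 0.001, -1.0]]
ft_force: [0.5, -0.6, 0.1]
width: 0.272
grasp_force: 29.6
```

Call:
{"method": "step_arm", "body": {"motion": [[0, 0, 0, 0, 0, 0, 1], [0, 0, 0.25, 0, 0, 0, 1], [0, 0, 0.5, 0, 0, 0, 1], [0, 0, 0.6, 0, 0, 0, 1], [0, 0, 0.6, 0, 0, 0, 1], [0, 0, 0.6, 0, 0, 0, 1], [0, 0, 0.6, 0, 0, 0, 1]]}}

```text
clock: 30.75
eef_pos: [0.5196, -0.0419, 0.0709]
eef_rot: [[-0.891, -0.454, 0.003], [-0.454, 0.891, -0.0], [-0.002, -0.002, -1.0]]
ft_force: [-0.7, 0.2, -0.0]
width: 0.269
grasp_force: 29.7
```

```bash
python3 -c "
from h import *
go((.5173,-.0409,.057),117)
"
```

```text
clock 30.75 pos [ 0.5196 -0.0419  0.0709] yang 116.97 z [ 0.0029 -0.0003 -1.    ] F [-0.6646  0.169  -0.0211] w 0.2687173755920292 g 29.658856093883514 q [ -4.6105  23.2804 -11.7369  54.8173  -0.0017 -31.5834]
move [0.0108 0.0131 0.0926] turn [-0.0002  0.0004 -0.0001]
```

Call:
{"method": "step_arm", "body": {"motion": [[0.005, 0.008, 0.03, 0, 0, 0, 1], [0.005, 0.008, 0.085, 0, 0, 0, 1], [0.005, 0.008, 0.085, 0, 0, 0, 1], [0.005, 0.008, 0.085, 0, 0, 0, 1]]}}

```text
clock: 31.15
eef_pos: [0.5167, -0.041, 0.0564]
eef_rot: [[-0.891, -0.454, -0.001], [-0.454, 0.891, 0.0], [0.001, 0.0, -1.0]]
ft_force: [-0.4, 0.1, 0.1]
width: 0.274
grasp_force: 29.7
```

```bash
python3 -c "
from h import *
go((.5173,-.0409,.0515),117)
"
```

```text
clock 31.15 pos [ 0.5167 -0.041   0.0564] yang 117.0 z [-0.0008  0.0001 -1.    ] F [-0.4376  0.1115  0.1077] w 0.2735192543009461 g 29.665918350219727 q [ -4.5355  24.1157 -12.968   52.9619   0.0009 -31.5321]
move [-0.004  -0.0014  0.0328] turn [ 0.0001 -0.0001 -0.    ]
```

Call:
{"method": "step_arm", "body": {"motion": [[-0.002, 0, 0.01, 0, 0, 0, 1], [-0.002, 0, 0.02, 0, 0, 0, 1], [-0.002, 0, 0.03, 0, 0, 0, 1], [-0.002, 0, 0.04, 0, 0, 0, 1], [-0.002, 0, 0.04, 0, 0, 0, 1]]}}

```text
clock: 31.65
eef_pos: [0.5172, -0.0408, 0.0505]
eef_rot: [[-0.891, -0.454, -0.0], [-0.454, 0.891, 0.0], [0.0, 0.0, -1.0]]
ft_force: [0.3, 1.0, -0.6]
width: 0.273
grasp_force: 29.6
```

Call:
{"method": "step_arm", "body": {"motion": [[0, 0, 0.02, 0, 0, 0, 1], [0, 0, 0.04, 0, 0, 0, 1], [0, 0, 0.06, 0, 0, 0, 1], [0, 0, 0.08, 0, 0, 0, 1], [0, 0, 0.095, 0, 0, 0, 1], [0, 0, 0.105, 0, 0, 0, 1], [0, 0, 0.112, 0, 0, 0, 1], [0, 0, 0.118, 0, 0, 0, 1], [0, 0, 0.118, 0, 0, 0, 1]]}}

```text
clock: 32.55
eef_pos: [0.5175, -0.0407, 0.0342]
eef_rot: [[-0.891, -0.454, 0.001], [-0.454, 0.891, 0.0], [-0.001, -0.0, -1.0]]
ft_force: [-3.0, 1.3, 8.8]
width: 0.27
grasp_force: 30.5
```

The 25 mm cutter is home too, at the expected height with 8.8 N. I'll release it, rise, back away to clear the view and check.

Call:
{"method": "step_arm", "body": {"motion": [[0, 0, -0.008, 0, 0, 0, 0.4], [0, 0, -0.008, 0, 0, 0, 0.25], [0, 0, -0.008, 0, 0, 0, 0.25], [0, 0, -0.1, 0, 0, 0, 0.25], [0, 0, -0.25, 0, 0, 0, 0.25], [0, 0, -0.5, 0, 0, 0, 0.2], [0, 0, -0.9, 0, 0, 0, 0], [0, 0, -0.9, 0, 0, 0, 0], [0, 0, -0.9, 0, 0, 0, 0]]}}

```text
clock: 33.45
eef_pos: [0.5191, -0.0411, 0.1704]
eef_rot: [[-0.891, -0.454, 0.006], [-0.454, 0.891, -0.001], [-0.005, -0.003, -1.0]]
ft_force: [-0.2, 0.1, -0.1]
width: 0.501
grasp_force: 0.0
```

Call:
{"method": "step_arm", "body": {"motion": [[0, 0.9, -0.3, 0, 0, 0, 0], [0, 0.9, -0.3, 0, 0, 0, 0], [0, 0.9, -0.3, 0, 0, 0, 0], [0, 0.9, -0.3, 0, 0, 0, 0], [0, 0.9, -0.3, 0, 0, 0, 0], [0, 0.9, -0.3, 0, 0, 0, 0]]}}

```text
clock: 34.05
eef_pos: [0.4556, 0.0786, 0.2114]
eef_rot: [[-0.891, -0.453, -0.003], [-0.453, 0.891, -0.001], [0.003, 0.0, -1.0]]
ft_force: [-0.1, 0.4, -1.1]
width: 0.502
grasp_force: 0.0
```

Call:
{"method": "step_arm", "body": {"motion": [[0.3, 0.7, 0, 0, 0, 0, 0], [0.3, 0.7, 0, 0, 0, 0, 0], [0.3, 0.7, 0, 0, 0, 0, 0], [0.3, 0.7, 0, 0, 0, 0, 0], [0.3, 0.7, 0, 0, 0, 0, 0], [0.3, 0.7, 0, 0, 0, 0, 0]]}}

```text
clock: 34.65
eef_pos: [0.3693, 0.1516, 0.2126]
eef_rot: [[-0.892, -0.452, -0.0], [-0.452, 0.892, -0.0], [0.0, -0.0, -1.0]]
ft_force: [0.1, 0.2, 0.2]
width: 0.502
grasp_force: 0.0
```

Run:
```python
from h import *
go(None)
s=manip.read_camera('scene');t=manip.read_camera('top');s0=cv2.imread('pics/scene0.png');t0=cv2.imread('pics/top0.png')
# silhouettes predicted for seated cutters: rim top at z .055; compare with image before insertion (t7/s7, empty seats)
s7=cv2.imread('pics/s7.png');t7=cv2.imread('pics/t7.png')
for nm,c,r in(("20",(.487,-.0563),.010),("25",(.5174,-.0408),.0125)):
    a=np.linspace(0,2*np.pi,24,endpoint=False); z=[proj('scene',np.c_[c[0]+r*np.cos(a),c[1]+r*np.sin(a),np.full(24,h)]) for h in(.03,.055)]
    hull=cv2.convexHull(np.vstack(z).astype(np.float32)); m=np.zeros(s.shape[:2],np.uint8);cv2.fillConvexPoly(m,hull.round().astype(int),1)
    d=np.abs(s.astype(int)-s7).max(2)>25; x,y,w,h=cv2.boundingRect(hull); print(nm,"pred box",x,y,w,h,"changed in",(d&(m>0)).sum()/m.sum())
d=(np.abs(s.astype(int)-s7).max(2)>25).astype(np.uint8); n,l,st,cc=cv2.connectedComponentsWithStats(d[175:240,285:375]); print("scene change blobs (in case area)",[(q+[285,175,0,0,0]).tolist() for q in st[1:] if q[4]>4])
for nm,(x,y,w,h) in dict(garlic=(188,179,19,18),shaker=(414,200,18,18),lemon=(405,155,28,25),).items():
    print(nm,"top diff",(np.abs(t[y:y+h,x:x+w].astype(int)-t0[y:y+h,x:x+w]).max(2)>30).sum(),"of",w*h)
hs=cv2.cvtColor(t,cv2.COLOR_BGR2HSV).astype(int); m=(hs[...,0]<18)&(hs[...,1]>100); m[:, :200]=0;m[:,310:]=0;m[:205]=0;m[246:]=0;p=np.argwhere(m)
print("spreader handle px",len(p),p.mean(0) if len(p) else None)
```

```text
clock 34.65 pos [0.3693 0.1516 0.2126] yang 116.87 z [-0.0002 -0.0004 -1.    ] F [0.1005 0.2216 0.2432] w 0.5022947641989896 g 0.0 q [ 22.3383   2.9494 -15.4279  71.6412  -0.0194  -4.5347]
20 pred box 309 205 9 14 changed in 0.29357798165137616
25 pred box 313 200 11 13 changed in 0.3968253968253968
scene change blobs (in case area) [[312, 201, 12, 7, 37], [310, 209, 4, 4, 8], [314, 209, 3, 2, 5], [318, 209, 4, 3, 8], [312, 215, 4, 2, 8]]
garlic top diff 0 of 342
shaker top diff 1 of 324
lemon top diff 0 of 700
spreader handle px 32 [229.3125 250.0938]
```

Run:
```python
from h import *
s=manip.read_camera('scene');s7=cv2.imread('pics/s7.png');s9=cv2.imread('pics/s9.png')
d=s.astype(int)-s7
print(s[198:220,306:324,1]);print(s7[198:220,306:324,1])
a=np.linspace(0,2*np.pi,8,endpoint=False)
for c,r in(((.487,-.0563),.010),((.5174,-.0408),.0125)): print(proj('scene',np.c_[c[0]+r*np.cos(a),c[1]+r*np.sin(a),np.full(8,.055)]).round(1).tolist())
hs=cv2.cvtColor(s,cv2.COLOR_BGR2HSV).astype(int);m=((hs[...,0]<18)&(hs[...,1]>100))[185:215,225:285];p=np.argwhere(m)[:,::-1]+[225,185]
print(len(p),p.mean(0),onz('scene',p.mean(0),.011))
```

```text
[[234 232 234 234 234 212 162 137 137 136 135 134 138 137 138 135 141 135]
 [233 234 233 233 214 158 140 137 135 142 146 144 144 145 147 146 137 139]
 [206 195 201 199 164 135 134 136 136 131 131 127 125 127 126 125 142 147]
 [154 139 148 142 132 136 137 137 146 124 100 103 105 108 103 105 122 159]
 [141 121 129 119 105 135 139 134 132 133 120 105 107 105 106 106 136 169]
 [137 103 105  95  93 139 138 138 112 120 125 130 133 137 136 140 144 136]
 [133 109  85  93 124 136 135 133 116  98 111 126 126 127 129 131 123  95]
 [112  94  93 121 134 160 143 150 135 123 108 106 103 104 107 108 100  94]
 [122 113 123 139 168 136 125 133 126 122 109 159 105 106 106 106 102 100]
 [136 136 140 141 167 132 105 106 107 108 105 162 105 108 109 102 103 107]
 [137 139 134 137 126 135 146 134 138 123 121 116 104 109 104 101 103 107]
 [139 136 134 137 106 109 139 131 127 115 117  99 107 107 107 107 101 101]
 [162 142 141 139 140 116 108 107 108 103 102  97 106 110 110 104 101  95]
 [167 120 122 120 133 163 105 108 110 104 103 102 105 109 109 103  96 110]
 [139 126 157 135 135 158 106 108 107 106 105 100 
[... 1825 characters left out ...]

 [ 99 104 107 109 109  97  84  81  80  79  85  89 133 137 137 139 137 137]
 [ 99 104 108 109 102  93  80  80  81  81  79 101 136 140 137 138 136 139]
 [101 106 112 106 105 100 108 104 106 110 119 126 138 139 137 135 139 138]
 [ 99 104 111 108 103 107 131 129 130 131 135 137 137 138 137 139 139 136]
 [103 103 111 109 103 105 132 137 136 139 138 140 138 139 137 139 139 140]]
[[316.3, 206.7], [313.7, 206.0], [310.9, 206.3], [309.5, 207.5], [310.3, 208.8], [312.8, 209.5], [315.7, 209.2], [317.1, 208.0]]
[[322.2, 201.2], [319.1, 200.3], [315.6, 200.7], [313.9, 202.1], [314.9, 203.7], [318.1, 204.6], [321.6, 204.2], [323.3, 202.8]]
60 [233.68333333 191.71666667] [0.41477297 0.22654935 0.011     ]
```

Both cutter rims sit where fully seated ones should be, to within half a pixel. The garlic, shaker and lemon are unmoved. Handing in.

```bash
python3 -c "
from station import manip
print(manip.sign_off())"
```

```text
the job is handed in; nothing more can be done
None
```

The job is handed in, at about 35 s of the 72 s limit: the lid was prised open with the blade and rests open, the spreader is back on the worktop, both loose cutters are fully home in their own seats, and the garlic, salt shaker and lemon did not move.

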